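Unload the forming die, sort the pressings and cover the die

TASK

Lift every formed part out of the open die and put it in its container: channel brackets in the rectangular tray, round end caps in the round tub. When the die is empty, take its cover off the hook and lay it flat on the die, edges lined up with the block so that all cavities are covered. Leave the tools, bottle, jar and carton where they are.

Things in the scene. Friction and masses are not known exactly. Their poses are not given: they have to be found in the camera images.
- die_top (a point): centre of the top face of the open forming die: fixed dark steel block 190 mm (x) x 204 mm (y), top 60 mm above the table, on a 205 x 219 x 15 mm base plate. Cavities 16 mm deep, 1.5 mm clear of the parts: three round at x -60 mm, y -66, 0, 66 mm from here; three long at x +40 mm, y -66, 0, 66 mm; some may be empty. z up
- channel0_c (a point): aluminium U-channel bracket 80 mm long (x), 38 mm wide over its walls (y), 45 mm high (z), 4 mm thick, open side up (+z); point: its centre, half-way up. At the start, if present, it stands web down in a long cavity of the die, length along the die's x, 29 mm of it above the die's top; 28 mm clear of the next
- channel1_c (a point): aluminium U-channel bracket 80 mm long (x), 38 mm wide over its walls (y), 45 mm high (z), 4 mm thick, open side up (+z); point: its centre, half-way up. At the start, if present, it stands web down in a long cavity of the die, length along the die's x, 29 mm of it above the die's top; 28 mm clear of the next
- channel2_c (a point): aluminium U-channel bracket 80 mm long (x), 38 mm wide over its walls (y), 45 mm high (z), 4 mm thick, open side up (+z); point: its centre, half-way up. At the start, if present, it stands web down in a long cavity of the die, length along the die's x, 29 mm of it above the die's top; 28 mm clear of the next
- cap0_c (a point): aluminium round end cap, closed top, 50 mm diameter (44 mm over the top 6 mm), 60 mm high, axis z; point: its centre, half-way up. At the start, if present, it stands in a round cavity of the die, 44 mm of it above the die's top; 16 mm clear of the next cap, 35 mm of the channels: grip it fore and aft, along the die's x
- cap1_c (a point): aluminium round end cap, closed top, 50 mm diameter (44 mm over the top 6 mm), 60 mm high, axis z; point: its centre, half-way up. At the start, if present, it stands in a round cavity of the die, 44 mm of it above the die's top; 16 mm clear of the next cap, 35 mm of the channels: grip it fore and aft, along the die's x
- cap2_c (a point): aluminium round end cap, closed top, 50 mm diameter (44 mm over the top 6 mm), 60 mm high, axis z; point: its centre, half-way up. At the start, if present, it stands in a round cavity of the die, 44 mm of it above the die's top; 16 mm clear of the next cap, 35 mm of the channels: grip it fore and aft, along the die's x
- tray: loose rectangular open tray of white sheet metal for the channel brackets, 160 mm (x) x 215 mm (y) x 40 mm high, walls and floor 4 mm; origin at the centre of its underside, z up
- tub: loose round open black tub for the round end caps, 190 mm outer diameter x 40 mm high, wall and floor 4 mm; origin at the centre of its underside, z up
- hook_lip (a point): top of the upturned lip (6 mm thick) at the free end of the hook on a fixed stand. The hook is a level flat strap 30 mm wide (y) running from here along +x for 136 mm to an upright post; its upper face lies 14 mm below this point, 190 mm above the table. z up
- cover_grip (a point): centre of the black grip block (24 mm x, 44 mm y, 35 mm high) on the handle of the die cover. Below it an 80 mm bar along y on two uprights (60 mm clear between); bar underside 27.5 mm below this point. The cover hangs level by the bar on the hook, bar 22 to 30 mm behind the lip, axes as the hook's: lift it 20 mm or more, then draw it off past the lip (hook's -x)
- cover_base (a point): centre of the underside of the die cover's level plate, white, 190 mm (x) x 204 mm (y) x 5 mm, 0.3 kg with its handle; 92.5 mm below the grip block's centre, same axes; bar underside 65 mm above it
- wrench: bystander, wrench, to be left where it is (170 mm, lies behind the die)
- jar: bystander, jar, to be left where it is (56 mm diameter, 70 mm high, behind the die)
- screwdriver: bystander, screwdriver, to be left where it is (180 mm, lies on the right, by the carton)
- oil: bystander, bottle, to be left where it is (66 mm diameter, 170 mm high, left side)
- carton: bystander, carton, to be left where it is (160 x 120 x 90 mm, right side)

How it is judged:
By the outcome, as a careful person would: the job done as asked, in the order asked, and still so for the second after the job is handed in, with the robot touching nothing.
Of channel0, channel1, channel2, cap0, cap1, cap2 only 4 to 6 are there at a start; the rules pass over those that are not, and their reading is None.
At some moment in a run one of tray, tub may be knocked a few centimetres aside while the robot is not near it.
Once in a run the grip may slacken for a moment while it holds something.
It also fails if it takes over 210 s, if anything falls off the work surface, if the arm or the gripper's body presses on something with over 40 N, if the wrist force passes 120 N, or if a joint passes its speed limit or range.

ROBOT

A 6-joint arm with a two-finger parallel gripper is mounted at the origin on the work surface. World frame = base frame: x ahead of the robot, y to its left, z up, the work surface at z = 0. Lengths are in m, angles in rad, forces in N, time in s.
With the tool pointing down it reaches from about 0.375 to 0.9 m from the base axis. Payload 3.1 kg.
Tool frame: the origin (TCP) lies on the centre line of the jaws, within the pads' length; the fingertips stand robot.tip_reach ahead of it and the grasp point (between the pads) is the TCP (robot.tip_reach is the distance from the TCP to the fingertips, in m); z points along the fingers, y is the direction in which the jaws open and shut (so a half turn about z gives the same grasp; the last joint's range is limited). The gripper opens to 87 mm and grips with 3 to 60 N. Pads are 19 mm wide; open, the fingers measure 117 mm over their backs; the gripper's body (75 mm by 190 mm) begins 51 mm behind the grasp point.
Start: joints at [-1.3, 0.527, 1.433, -0, 1.181, -0.178], TCP at [0.272, -0.563, 0.242] pointing down, gripper open.
Joint ranges: [-3.08, 3.08], [-0.75, 2.2], [0.22, 2.44], [-1.43, 4.57], [0, 2.65], [-2.85, 2.85]. Speed limits (rad/s): [2.79, 2.79, 3.14, 3.14, 3.14, 3.14].

INTERFACE

Orientations are given as a unit quaternion [x, y, z, w].
In Python, from rig import telemetry, viewer, robot gives the robot as it stands. The module is installed in compiled form; this text tells all that it offers.
- The arm moves only by the tool step_arm, never from a script. Its argument "targets" is a list of rows, each an object of numbers: "dx", "dy", "dz": the shift along the tool's x, y, z in m; "rx", "ry", "rz": the turn, a rotation vector about the tool's x, y, z in degrees. In form: [{"dx": .., "dy": .., "dz": .., "rx": .., "ry": .., "rz": ..}, ...]. A call has exactly 5 rows; each row is the pose to reach, as a shift and turn from the pose measured when the call began, along the tool's axes at that moment; what a row does not reach only later rows make up. A row lasts 1/8 s, in which the tool goes at most 62.5 mm and 10.7 degrees, less where a joint would pass 70% of its speed; a pose out of reach is approached as far as the arm can. A call with a gripper value outside its range is refused whole. "gripper" is the opening, from 0 (shut) to 1 (fully open), set as the call begins (left out, the last holds). The fingers move at their own pace and stop on an object; "force" is the grip in N (left out, the last holds). Time passes only in rows, so rows that repeat a pose let the fingers close, or fill a call up. It gives the time, the measured TCP pose, the force and the opening at its end, in the units of the state.
- telemetry.get_obs(): the state, without advancing time (a new reading comes with each control period).
- viewer.camera(name): name is "scene" or "top"; returns a dict with "img" (384x512x3 uint8, blue, green, red), "depth" (384x512 float32, m along the optical axis (not along the pixel's ray), 0 where there is no reading), "K" (3x3 intrinsics, pixels), "k1" (the pictures are not rectified: a ray, as slopes to the right and down, at radius r is drawn at 1 + k1 r^2 times it, then the intrinsics apply), "R" (3x3) and "t" (3): a world point X has camera coordinates R X + t. Camera axes: x right, y down, z forward; pixel columns grow to the right and rows downward; lengths in m; the calibration is good to about 2 mm. A picture is of the moment at which its call begins.
- robot.hand_in(): hands the job in, once; it reports no verdict.
The state is a dict: "time": time; "q": joint angles; "joint_velocities": joint speeds; "joint_torque": joint torques, N m; "position": TCP position; "tool_rot": TCP orientation; "ft_force": force on the tool from outside, world axes, zero at the start; "moment": the same for the moment, N m; "grip_width": finger opening in m.
Only numpy, scipy, OpenCV 4.12 (cv2) and the standard library are available. Lean on these libraries where they do the work, as an engineer would, in place of code of your own. Each camera call takes 0.05 s, during which the arm holds its last target.

## Working session

There is one attempt and no reset: what is moved stays moved. The work goes in short steps, Python scripts to look and compute and a tool call to move; the robot and the scene stay as the last step left them, time stands still between calls to the robot, and variables do not carry over. Pictures are saved under pics/ and viewed, and the job is handed in when it is done.

Besides the shell and the picture viewer there is one more tool, called after "Request:" as a command line: name --argument value ..., lists and objects as JSON in quotes. step_arm: Moves the arm, as the interface text tells. Its arguments: {"type":"object","properties":{"targets":{"type":"array"},"gripper":{"type":"number"},"force":{"type":"number"}},"required":["targets"]}

```bash
mkdir -p pics; ls; cat > h.py <<'E'
import numpy as np, cv2, pickle
from rig import telemetry, viewer, robot
from scipy.spatial.transform import Rotation as Rot
def snap(name,tag):
    c=viewer.camera(name); pickle.dump(c,open(f'{tag}.pkl','wb')); cv2.imwrite(f'pics/{tag}.png',c['img']); return c
def load(tag): return pickle.load(open(f'{tag}.pkl','rb'))
def rays(c,uv):
    uv=np.atleast_2d(uv).astype(float); K=c['K']
    p=np.c_[(uv[:,0]-K[0,2])/K[0,0],(uv[:,1]-K[1,2])/K[1,1]]
    s=p.copy()
    for _ in range(30): s=p/(1+c['k1']*(s**2).sum(1,keepdims=True))
    d=np.c_[s,np.ones(len(s))]
    return -c['R'].T@c['t'], d@c['R']   # origin, world dirs (depth scale 1)
def onz(c,uv,z):
    o,d=rays(c,uv); return o+d*((z-o[2])/d[:,2])[:,None]
def cloud(c):
    h,w=c['depth'].shape; v,u=np.mgrid[:h,:w]
    o,d=rays(c,np.c_[u.ravel(),v.ravel()])
    P=o+d*c['depth'].reshape(-1,1); P[c['depth'].ravel()==0]=np.nan
    return P.reshape(h,w,3)
def proj(c,X):
    x=np.atleast_2d(X)@c['R'].T+c['t']; s=x[:,:2]/x[:,2:]; s=s*(1+c['k1']*(s**2).sum(1,keepdims=True))
    return s*[c['K'][0,0],c['K'][1,1]]+[c['K'][0,2],c['K'][1,2]]
def st():
    o=telemetry.get_obs(); print('t',round(o['time'],2),'p',np.round(o['position'],4),'q',np.round(o['tool_rot'],4),'F',np.round(o['ft_force'],1),'w',round(o['grip_width'],4)); return o
def shift(target,rz=None):
    "tool-axes shift to world target, from present pose"
    o=telemetry.get_obs(); R=Rot.from_quat(o['tool_rot']).as_matrix()
    return R.T@(np.array(target)-o['position'])
E
python3 - <<'E'
from h import *
o=st(); print(o, robot.tip_reach)
for n in('scene','top'):
    c=snap(n,n+'0'); print(n,c['K'],c['k1'],c['R'],c['t'])
E
```

```text
pics
t 0.0 p [ 0.2716 -0.5621  0.2406] q [ 9.748e-01  2.230e-01 -1.000e-04 -1.100e-03] F [-0.5 -0.1 -0.6] w 0.0869
{'time': 0.0, 'q': array([-1.29948003e+00,  5.28488466e-01,  1.43392140e+00, -2.63969704e-05,
        1.18135034e+00, -1.78482647e-01]), 'joint_velocities': array([-3.34346447e-04,  2.17400684e-03, -1.05883681e-03,  3.00352452e-04,
        6.08751500e-05, -2.11066456e-04]), 'joint_torque': array([-4.87167181e-04, -4.40047753e+01, -1.76590812e+01,  6.33016555e-02,
        5.80989977e-02, -1.60071390e-04]), 'position': array([ 0.27158164, -0.5621418 ,  0.2405518 ]), 'tool_rot': array([ 9.74814837e-01,  2.23013135e-01, -6.24789427e-05, -1.08204174e-03]), 'ft_force': array([-0.5218938 , -0.06482598, -0.63054938]), 'moment': array([-0.05350888,  0.00815614, -0.00675153]), 'grip_width': 0.08690368791537399} 0.019
scene [[398.40530697   0.         254.05931458]
 [  0.         398.40530697 187.97977196]
 [  0.           0.           1.        ]] -0.08990932307022988 [[-0.85082424  0.52511698  0.0187156 ]
 [ 0.34061249  0.57830077 -0.74131731]
 [-0.40010155 -0.62435597 -0.67089371]] [ 0.46789666 -0.06525251  1.81043624]
top [[372.61142479   0.         252.4876174 ]
 [  0.         372.61142479 195.53050037]
 [  0.           0.           1.        ]] 0.03641700690511055 [[ 0.00348541 -0.99997446 -0.00623976]
 [-0.98689568 -0.00243307 -0.16134124]
 [ 0.16132194  0.00672033 -0.98687895]] [-0.02009643  0.59190448  1.40551889]
```

View pics/scene0.png

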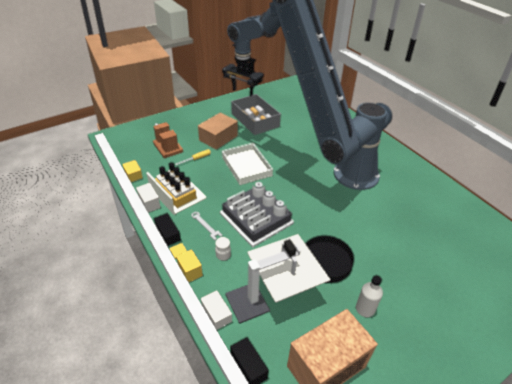

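View pics/top0.png

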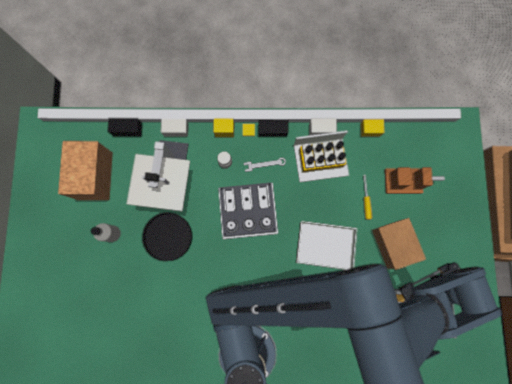

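The top view shows the die at about (248,210) with three caps in the front row and three channels behind. The tray is at (327,245), the tub at (167,236), and the cover on its hook at (158,180). The oil bottle is at (103,233). Next I'll measure them.

```bash
python3 - <<'E'
from h import *
c=load('top0'); im=c['img'][120:280,70:370]
cv2.imwrite('pics/top0z.png',cv2.resize(im,None,fx=2.66,fy=2.66,interpolation=cv2.INTER_CUBIC))
c2=load('scene0'); im=c2['img'][130:330,200:400]
cv2.imwrite('pics/sc0z.png',cv2.resize(im,None,fx=3,fy=3,interpolation=cv2.INTER_CUBIC))
P=cloud(c)
for n,(u,v) in dict(table=(200,320),dietop=(233,224),cap1=(249,224),cap0=(231,224),cap2=(267,223),chl=(230,190),tray=(327,245),tub=(167,236),plate=(170,198),grip=(152,177)).items(): print(n,np.round(P[v,u],4))
E
```

```text
table [0.1191 0.1801 0.001 ]
dietop [0.4761 0.0532 0.1013]
cap1 [ 0.4764 -0.0061  0.0993]
cap0 [0.4754 0.0602 0.1088]
cap2 [ 0.4799 -0.0728  0.1034]
chl [0.615  0.0702 0.0407]
tray [ 0.4034 -0.3115  0.0012]
tub [0.4363 0.318  0.0077]
plate [0.5683 0.2835 0.1322]
grip [0.6243 0.3235 0.2366]
```

View pics/top0z.png

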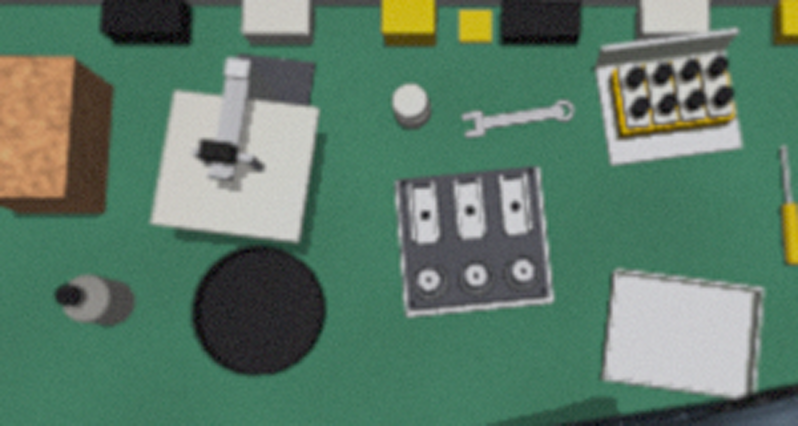

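View pics/sc0z.png

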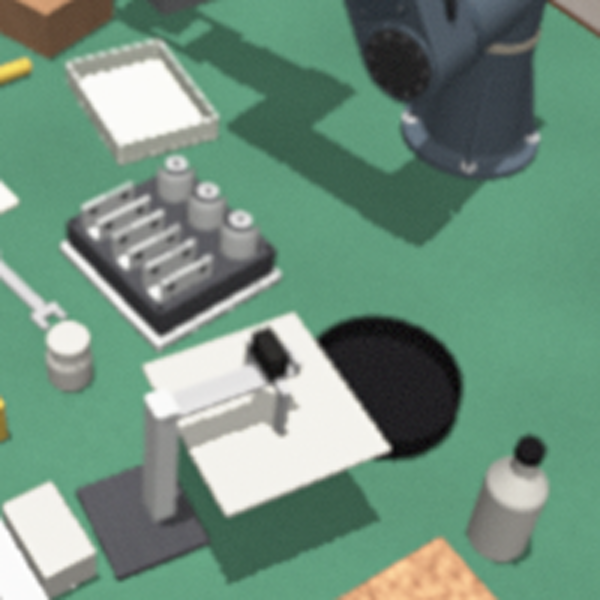

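```bash
cat >> h.py <<'E'
def quad(pts, iters=3):
    "pts world xy of a contour -> centre, yaw(mod 90), sizes by fitting lines to each side"
    pts=np.asarray(pts,np.float32); (cx,cy),_,_=cv2.minAreaRect(pts); box=cv2.boxPoints(cv2.minAreaRect(pts))
    for it in range(iters):
        L=[]
        for i in range(4):
            a,b=box[i],box[(i+1)%4]; e=b-a; l=np.linalg.norm(e); e=e/l; n=np.array([-e[1],e[0]])
            s=(pts-a)@e; d=(pts-a)@n
            m=(s>.12*l)&(s<.88*l)&(abs(d)<(.012 if it==0 else .005))
            vx,vy,x,y=cv2.fitLine(pts[m],cv2.DIST_HUBER,0,1e-4,1e-5).ravel(); L.append((np.array([x,y]),np.array([vx,vy])))
        box=np.array([L[i-1][0]+L[i-1][1]*np.linalg.solve(np.c_[L[i-1][1],-L[i][1]],L[i][0]-L[i-1][0])[0] for i in range(4)],np.float32)
    ctr=box.mean(0); sides=np.roll(box,-1,0)-box
    yaws=np.degrees(np.arctan2(sides[:,1],sides[:,0])); 
    return ctr,(yaws+45)%90-45,np.linalg.norm(sides,axis=1),box
def blob(mask,seed):
    n,l=cv2.connectedComponents(mask.astype(np.uint8)); m=(l==l[seed[1],seed[0]]).astype(np.uint8)
    return max(cv2.findContours(m,cv2.RETR_EXTERNAL,cv2.CHAIN_APPROX_NONE)[0],key=len).reshape(-1,2)
E
python3 - <<'E'
from h import *
c=load('top0'); hsv=cv2.cvtColor(c['img'],cv2.COLOR_BGR2HSV); H,S,V=cv2.split(hsv)
green=(S>70)&(H>60)&(H<95)
def show(n,r): print(n,np.round(r[0],4),np.round(r[1],2),np.round(r[2],4))
# die: base plate
k=blob(~green,(248,210)); show('base z15',quad(onz(c,k,.015)[:,:2]))
k=blob(~green&(V>150),(327,245)); show('tray z40',quad(onz(c,k,.04)[:,:2]))
k=blob(~green&(V<70),(167,236)); e=cv2.fitEllipse(onz(c,k,.04)[:,:2].astype(np.float32)); print('tub z40',np.round(e[0],4),np.round(e[1],4), len(k))
k=blob(~green&(V>190),(170,198)); show('plate z130',quad(onz(c,k,.13)[:,:2]))
# caps
for u,v in((231,224),(249,224),(267,223)):
    P=cloud(c)
    pass
P=cloud(c); z=P[...,2]; 
m=(z>.085)&(z<.115); n,l,s,ce=cv2.connectedComponentsWithStats(m.astype(np.uint8))
for i in range(1,n):
    if s[i,4]>30 and 215<ce[i][0]<285: print('hi blob',ce[i],s[i,4],onz(c,ce[i],.104))
# grip block
m=(z>.215)&(z<.25)&(V<80); ys,xs=np.where(m&(np.abs(np.arange(512)-155)<30)[None]); print('grip',len(xs),onz(c,(xs.mean(),ys.mean()),.235),z[ys,xs].mean())
# oil
E
```

```text
base z15 [0.5381 0.0015] [5.94 5.94 6.21 5.72] [0.221  0.2056 0.2202 0.2046]
tray z40 [ 0.3998 -0.2964] [-7.12 -7.98 -6.99 -7.1 ] [0.1463 0.1979 0.1494 0.1976]
tub z40 [0.4348 0.3113] [0.1796 0.1824] 137
plate z130 [0.6294 0.3301] [-7.22 -6.61 -6.87 -7.41] [0.1821 0.1947 0.1795 0.1936]
hi blob [266.11363636 221.20454545] 44 [[ 0.48654249 -0.06953848  0.104     ]]
hi blob [230.8372093 224.8372093] 43 [[0.47270397 0.06103404 0.104     ]]
hi blob [248.5 223. ] 44 [[ 0.47968864 -0.00430549  0.104     ]]
grip 88 [[0.62596447 0.3254457  0.235     ]] 0.23178499692166896
```

Measured so far, in world coordinates:

| Item | x (m) | y (m) | yaw |
|---|---|---|---|
| Die | 0.5385 | 0.0017 | 6.0° |
| Tray | 0.400 | -0.296 | -7.2° |
| Tub | 0.435 | 0.311 | – |
| Cover | 0.628 | 0.328 | -7° |

All six parts are present. I'll move to cap0 first.

```bash
cat >> h.py <<'E'
def go(x,y,z,yaw=None):
    "yaw: world heading of tool x in deg; print tool shift and turn"
    o=telemetry.get_obs(); R0=Rot.from_quat(o['tool_rot'])
    if yaw is None: a=R0.as_matrix()[:,0]; yaw=np.degrees(np.arctan2(a[1],a[0]))
    Rt=Rot.from_euler('z',yaw,degrees=True)*Rot.from_euler('x',180,degrees=True)
    d=R0.inv().apply(np.array([x,y,z])-o['position']); r=np.degrees((R0.inv()*Rt).as_rotvec())
    print('d(mm)',np.round(d*1e3,1),'r',np.round(r,1))
E
python3 -c "
from h import *
st();go(.4719,.0610,.20,96)
c=load('top0');o,d=rays(c,(250,200));print('cam',o)"
```

```text
t 0.1 p [ 0.2716 -0.5622  0.2407] q [ 9.748e-01  2.230e-01 -0.000e+00 -9.000e-04] F [ 0.1 -0.1 -0.1] w 0.087
d(mm) [ 451.3 -474.1   41.7] r [ -0.1  -0.1 -70.2]
cam [ 0.35747699 -0.02810133  1.48245022]
```

Request:
step_arm --targets '[{"dx":0.041,"dy":-0.043,"dz":0.004,"rz":-6.4},{"dx":0.082,"dy":-0.086,"dz":0.008,"rz":-12.8},{"dx":0.123,"dy":-0.129,"dz":0.012,"rz":-19.2},{"dx":0.164,"dy":-0.172,"dz":0.016,"rz":-25.6},{"dx":0.205,"dy":-0.215,"dz":0.02,"rz":-32}]' --gripper 0.8 --force 30

```text
invalid input
```

```bash
python3 -c "
from h import *
st();go(.4719,.0610,.20,96)"
```

```text
t 0.1 p [ 0.2716 -0.5622  0.2407] q [ 9.748e-01  2.230e-01 -0.000e+00 -9.000e-04] F [ 0.1 -0.1 -0.1] w 0.087
d(mm) [ 451.3 -474.1   41.7] r [ -0.1  -0.1 -70.2]
```

Request:
step_arm --targets '[{"dx":0.041,"dy":-0.043,"dz":0.004,"rx":0,"ry":0,"rz":-6.4},{"dx":0.082,"dy":-0.086,"dz":0.008,"rx":0,"ry":0,"rz":-12.8},{"dx":0.123,"dy":-0.129,"dz":0.012,"rx":0,"ry":0,"rz":-19.2},{"dx":0.164,"dy":-0.172,"dz":0.016,"rx":0,"ry":0,"rz":-25.6},{"dx":0.205,"dy":-0.215,"dz":0.02,"rx":0,"ry":0,"rz":-32}]' --gripper 0.8 --force 30

```text
time: 0.72
position: [0.3629, -0.2775, 0.2209]
tool_rot: [0.875, 0.484, 0.0, -0.001]
ft_force: [1.1, -0.5, 0.1]
grip_width: 0.0697
```

```bash
python3 -c "
from h import *
st();go(.4719,.0610,.20,96)"
```

```text
t 0.72 p [ 0.3629 -0.2775  0.2209] q [ 8.749e-01  4.844e-01  3.000e-04 -1.100e-03] F [ 1.1 -0.5  0.1] w 0.0697
d(mm) [344.7 -87.3  21.6] r [ -0.1  -0.1 -38.1]
```

Request:
step_arm --targets '[{"dx":0.059,"dy":-0.015,"dz":0.004,"rx":0,"ry":0,"rz":-8},{"dx":0.118,"dy":-0.03,"dz":0.008,"rx":0,"ry":0,"rz":-16},{"dx":0.177,"dy":-0.045,"dz":0.012,"rx":0,"ry":0,"rz":-24},{"dx":0.236,"dy":-0.06,"dz":0.016,"rx":0,"ry":0,"rz":-32},{"dx":0.295,"dy":-0.075,"dz":0.02,"rx":0,"ry":0,"rz":-38}]'

```text
time: 1.35
position: [0.4563, 0.0142, 0.2013]
tool_rot: [0.668, 0.744, 0.001, -0.001]
ft_force: [0.9, -0.1, 0.1]
grip_width: 0.0695
```

```bash
python3 -c "
from h import *
st();go(.4719,.0610,.083,96)"
```

```text
t 1.35 p [0.4563 0.0142 0.2013] q [ 6.682e-01  7.440e-01  7.000e-04 -7.000e-04] F [ 0.9 -0.1  0.1] w 0.0695
d(mm) [ 44.6  20.5 118.4] r [ 0.  -0.1  0.1]
```

Request:
step_arm --targets '[{"dx":0.045,"dy":0.0205,"dz":0.005,"rx":0,"ry":0,"rz":0},{"dx":0.045,"dy":0.0205,"dz":0.03,"rx":0,"ry":0,"rz":0},{"dx":0.045,"dy":0.0205,"dz":0.06,"rx":0,"ry":0,"rz":0},{"dx":0.045,"dy":0.0205,"dz":0.08,"rx":0,"ry":0,"rz":0},{"dx":0.045,"dy":0.0205,"dz":0.08,"rx":0,"ry":0,"rz":0}]'

```text
time: 1.98
position: [0.4706, 0.0615, 0.12]
tool_rot: [0.668, 0.744, -0.001, -0.002]
ft_force: [-0.8, -0.3, -0.1]
grip_width: 0.0692
```

```bash
python3 -c "
from h import *
st();go(.4719,.0610,.083,96)
c=snap('scene','s1');cv2.imwrite('pics/s1z.png',cv2.resize(c['img'][130:280,180:340],None,fx=4,fy=4))
c=snap('top','t1');cv2.imwrite('pics/t1z.png',cv2.resize(c['img'][150:270,180:340],None,fx=4,fy=4))"
```

```text
t 1.98 p [0.4706 0.0615 0.12  ] q [ 6.681e-01  7.440e-01 -6.000e-04 -2.500e-03] F [-0.8 -0.3 -0.1] w 0.0692
d(mm) [-0.8  1.4 37. ] r [-0.2 -0.2  0.2]
```

View pics/s1z.png

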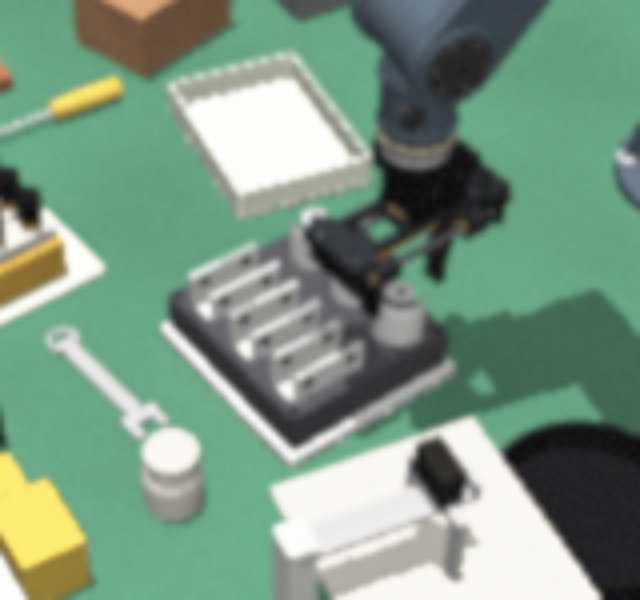

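The gripper straddles cap0 (crop (400,310)), one finger on each side along the die's x. I'll descend and grip.

Request:
step_arm --targets '[{"dx":-0.001,"dy":0.001,"dz":0.015,"rx":0,"ry":0,"rz":0},{"dx":-0.001,"dy":0.001,"dz":0.028,"rx":0,"ry":0,"rz":0},{"dx":-0.001,"dy":0.001,"dz":0.037,"rx":0,"ry":0,"rz":0},{"dx":-0.001,"dy":0.001,"dz":0.037,"rx":0,"ry":0,"rz":0},{"dx":-0.001,"dy":0.001,"dz":0.037,"rx":0,"ry":0,"rz":0}]'

```text
time: 2.7
position: [0.4732, 0.0605, 0.0846]
tool_rot: [0.668, 0.744, 0.001, -0.001]
ft_force: [-0.3, 0.1, -0.1]
grip_width: 0.0699
```

Request:
step_arm --targets '[{"dx":0,"dy":0,"dz":0,"rx":0,"ry":0,"rz":0},{"dx":0,"dy":0,"dz":0,"rx":0,"ry":0,"rz":0},{"dx":0,"dy":0,"dz":0,"rx":0,"ry":0,"rz":0},{"dx":0,"dy":0,"dz":0,"rx":0,"ry":0,"rz":0},{"dx":0,"dy":0,"dz":0,"rx":0,"ry":0,"rz":0}]' --gripper 0 --force 35

```text
time: 3.32
position: [0.4732, 0.0605, 0.0848]
tool_rot: [0.668, 0.744, 0.001, -0.001]
ft_force: [-0.3, 1.0, 3.1]
grip_width: 0.0494
```

Request:
step_arm --targets '[{"dx":0,"dy":0,"dz":-0.015,"rx":0,"ry":0,"rz":0},{"dx":0,"dy":0,"dz":-0.035,"rx":0,"ry":0,"rz":0},{"dx":0,"dy":0,"dz":-0.06,"rx":0,"ry":0,"rz":0},{"dx":0,"dy":0,"dz":-0.085,"rx":0,"ry":0,"rz":0},{"dx":0,"dy":0,"dz":-0.095,"rx":0,"ry":0,"rz":0}]'

```text
time: 3.95
position: [0.4737, 0.0603, 0.1807]
tool_rot: [0.668, 0.744, 0.001, 0.0]
ft_force: [0.8, 0.4, -1.9]
grip_width: 0.0494
```

```bash
cat >> h.py <<'E'
def tub(c):
    V=c['img'].max(2).astype(int); P=cloud(c)
    z=P[...,2]; m=(V<70)&(z<.05)&(np.hypot(P[...,0]-.435,P[...,1]-.311)<.16)
    n,l,s,ce=cv2.connectedComponentsWithStats(m.astype(np.uint8)); i=1+np.argmax(s[1:,4])
    k=max(cv2.findContours((l==i).astype(np.uint8),cv2.RETR_EXTERNAL,cv2.CHAIN_APPROX_NONE)[0],key=len).reshape(-1,2)
    k=cv2.convexHull(k).reshape(-1,2)
    e=cv2.fitEllipse(onz(c,k,.04)[:,:2].astype(np.float32)); print('tub',np.round(e[0],4),np.round(e[1],4),s[i,4]); return e
E
python3 - <<'E'
from h import *
st(); c=snap('top','t2'); e=tub(c); tub(load('top0'))
cv2.imwrite('pics/t2z.png',cv2.resize(c['img'][120:280,70:370],None,fx=2.6,fy=2.6))
x,y=e[0]; go(x-.027,y+.036,.18,127)
E
```

```text
t 3.95 p [0.4737 0.0603 0.1807] q [6.682e-01 7.440e-01 1.300e-03 1.000e-04] F [ 0.8  0.4 -1.9] w 0.0494
tub [0.4344 0.3111] [0.1879 0.1918] 1923
tub [0.4346 0.3113] [0.1874 0.1911] 1919
d(mm) [292.3 -35.4   1.5] r [  0.2  -0.  -30.9]
```

View pics/t2z.png

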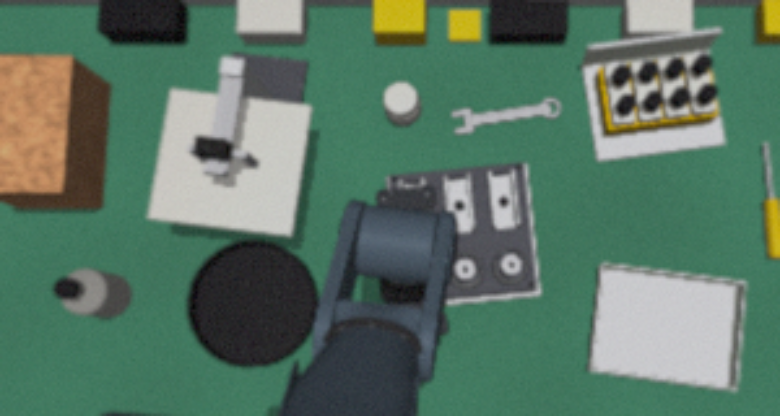

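Request:
step_arm --targets '[{"dx":0.058,"dy":-0.007,"dz":0,"rx":0,"ry":0,"rz":-6.5},{"dx":0.117,"dy":-0.014,"dz":0,"rx":0,"ry":0,"rz":-13},{"dx":0.176,"dy":-0.021,"dz":0,"rx":0,"ry":0,"rz":-20},{"dx":0.235,"dy":-0.028,"dz":0,"rx":0,"ry":0,"rz":-26},{"dx":0.292,"dy":-0.035,"dz":0.002,"rx":0,"ry":0,"rz":-31}]'

```text
time: 4.62
position: [0.4068, 0.3485, 0.1784]
tool_rot: [0.444, 0.896, 0.001, 0.001]
ft_force: [1.6, 0.2, -1.4]
grip_width: 0.0492
```

```bash
python3 -c "
from h import *
st();go(.4075,.347,.047,127)"
```

```text
t 4.62 p [0.4068 0.3485 0.1784] q [4.436e-01 8.962e-01 8.000e-04 5.000e-04] F [ 1.6  0.2 -1.4] w 0.0492
d(mm) [ -1.6  -0.6 131.4] r [0.1 0.  0.3]
```

Request:
step_arm --targets '[{"dx":-0.001,"dy":0,"dz":0.04,"rx":0,"ry":0,"rz":0},{"dx":-0.001,"dy":0,"dz":0.085,"rx":0,"ry":0,"rz":0},{"dx":-0.001,"dy":0,"dz":0.115,"rx":0,"ry":0,"rz":0},{"dx":-0.001,"dy":0,"dz":0.13,"rx":0,"ry":0,"rz":0},{"dx":-0.001,"dy":0,"dz":0.132,"rx":0,"ry":0,"rz":0}]'

```text
time: 5.25
position: [0.4072, 0.3475, 0.0454]
tool_rot: [0.444, 0.896, -0.0, -0.0]
ft_force: [-0.4, 0.5, -0.1]
grip_width: 0.0492
```

Request:
step_arm --targets '[{"dx":0,"dy":0,"dz":0,"rx":0,"ry":0,"rz":0},{"dx":0,"dy":0,"dz":0,"rx":0,"ry":0,"rz":0},{"dx":0,"dy":0,"dz":0,"rx":0,"ry":0,"rz":0},{"dx":0,"dy":0,"dz":0,"rx":0,"ry":0,"rz":0},{"dx":0,"dy":0,"dz":-0.005,"rx":0,"ry":0,"rz":0}]' --gripper 0.69

```text
time: 5.88
position: [0.4071, 0.3474, 0.0506]
tool_rot: [0.444, 0.896, -0.0, -0.0]
ft_force: [0.3, 0.1, -0.4]
grip_width: 0.0598
```

Request:
step_arm --targets '[{"dx":0,"dy":0,"dz":-0.03,"rx":0,"ry":0,"rz":0},{"dx":0,"dy":0,"dz":-0.06,"rx":0,"ry":0,"rz":0},{"dx":0,"dy":0,"dz":-0.1,"rx":0,"ry":0,"rz":0},{"dx":0,"dy":0,"dz":-0.13,"rx":0,"ry":0,"rz":0},{"dx":0,"dy":0,"dz":-0.13,"rx":0,"ry":0,"rz":0}]'

```text
time: 6.5
position: [0.4085, 0.3483, 0.1832]
tool_rot: [0.444, 0.896, 0.002, 0.002]
ft_force: [0.1, 0.1, -0.7]
grip_width: 0.0602
```

```bash
python3 -c "
from h import *
st();go(.4795,-.0048,.14,96)"
```

```text
t 6.5 p [0.4085 0.3483 0.1832] q [0.4436 0.8962 0.0023 0.0016] F [ 0.1  0.1 -0.7] w 0.0602
d(mm) [-323.8 -157.9   42.6] r [ 0.3 -0.  31.3]
```

Request:
step_arm --targets '[{"dx":-0.055,"dy":-0.027,"dz":0,"rx":0,"ry":0,"rz":6},{"dx":-0.11,"dy":-0.054,"dz":0,"rx":0,"ry":0,"rz":12},{"dx":-0.165,"dy":-0.081,"dz":0,"rx":0,"ry":0,"rz":18},{"dx":-0.22,"dy":-0.108,"dz":0,"rx":0,"ry":0,"rz":25},{"dx":-0.275,"dy":-0.135,"dz":0.005,"rx":0,"ry":0,"rz":31}]' --gripper 0.8

```text
time: 7.12
position: [0.4677, 0.0459, 0.177]
tool_rot: [0.668, 0.744, 0.003, 0.001]
ft_force: [0.5, -0.1, -0.5]
grip_width: 0.0696
```

```bash
python3 -c "
from h import *
st();go(.4795,-.0048,.084,96)
c=snap('top','t3')
cv2.imwrite('pics/t3z.png',cv2.resize(c['img'][120:280,70:370],None,fx=2.6,fy=2.6))"
```

```text
t 7.12 p [0.4677 0.0459 0.177 ] q [6.683e-01 7.439e-01 2.500e-03 6.000e-04] F [ 0.5 -0.1 -0.5] w 0.0696
d(mm) [-51.9   5.9  92.9] r [ 0.3 -0.1  0.1]
```

View pics/t3z.png

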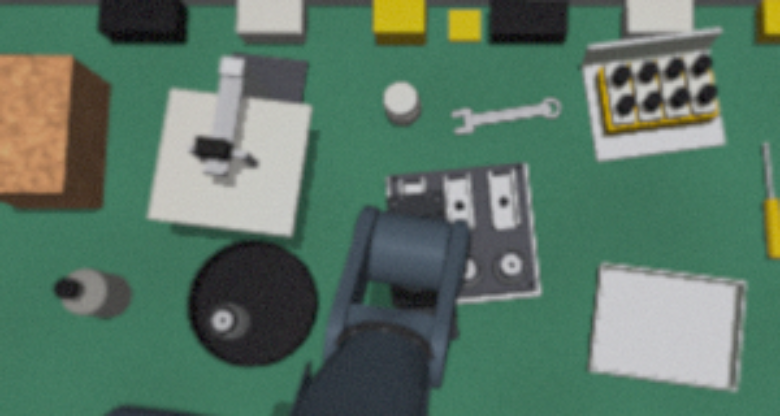

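Cap0 stands in the tub at crop (222,320), and the tub hasn't moved. Cap1 is next.

Request:
step_arm --targets '[{"dx":-0.045,"dy":0.005,"dz":0.0,"rx":0,"ry":0,"rz":0},{"dx":-0.052,"dy":0.006,"dz":0.025,"rx":0,"ry":0,"rz":0},{"dx":-0.052,"dy":0.006,"dz":0.06,"rx":0,"ry":0,"rz":0},{"dx":-0.052,"dy":0.006,"dz":0.085,"rx":0,"ry":0,"rz":0},{"dx":-0.052,"dy":0.006,"dz":0.093,"rx":0,"ry":0,"rz":0}]'

```text
time: 7.8
position: [0.4803, -0.0118, 0.0816]
tool_rot: [0.671, 0.742, 0.0, 0.001]
ft_force: [-0.2, -0.9, -0.3]
grip_width: 0.0694
```

Request:
step_arm --targets '[{"dx":0,"dy":0,"dz":0,"rx":0,"ry":0,"rz":0},{"dx":0,"dy":0,"dz":0,"rx":0,"ry":0,"rz":0},{"dx":0,"dy":0,"dz":0,"rx":0,"ry":0,"rz":0},{"dx":0,"dy":0,"dz":0,"rx":0,"ry":0,"rz":0},{"dx":0,"dy":0,"dz":0,"rx":0,"ry":0,"rz":0}]' --gripper 0

```text
time: 8.43
position: [0.4807, -0.0118, 0.0823]
tool_rot: [0.671, 0.742, 0.001, 0.001]
ft_force: [-0.9, 0.7, 5.5]
grip_width: 0.0491
```

Request:
step_arm --targets '[{"dx":0,"dy":0,"dz":-0.015,"rx":0,"ry":0,"rz":0},{"dx":0,"dy":0,"dz":-0.035,"rx":0,"ry":0,"rz":0},{"dx":0,"dy":0,"dz":-0.06,"rx":0,"ry":0,"rz":0},{"dx":0,"dy":0,"dz":-0.085,"rx":0,"ry":0,"rz":0},{"dx":0,"dy":0,"dz":-0.1,"rx":0,"ry":0,"rz":0}]'

```text
time: 9.05
position: [0.4805, -0.0118, 0.1833]
tool_rot: [0.671, 0.742, 0.001, 0.002]
ft_force: [0.2, -0.0, -1.5]
grip_width: 0.0492
```

```bash
python3 -c "
from h import *
st();x,y=tub(snap('top','t4'))[0]
go(.4345-.027,.311-.036,.185,53)"
```

```text
t 9.05 p [ 0.4805 -0.0118  0.1833] q [0.6709 0.7415 0.001  0.0017] F [ 0.2 -0.  -1.5] w 0.0492
tub [0.4344 0.3114] [0.1886 0.1907] 1792
d(mm) [292.9 -44.8  -1.3] r [ 0.4 -0.  42.7]
```

Request:
step_arm --targets '[{"dx":0.058,"dy":-0.01,"dz":0,"rx":0,"ry":0,"rz":8.5},{"dx":0.116,"dy":-0.02,"dz":0,"rx":0,"ry":0,"rz":17},{"dx":0.174,"dy":-0.03,"dz":0,"rx":0,"ry":0,"rz":26},{"dx":0.232,"dy":-0.04,"dz":0,"rx":0,"ry":0,"rz":34},{"dx":0.288,"dy":-0.048,"dz":0,"rx":0,"ry":0,"rz":42.7}]'

```text
time: 9.72
position: [0.404, 0.2701, 0.183]
tool_rot: [0.895, 0.446, 0.002, 0.002]
ft_force: [0.5, -0.5, -2.0]
grip_width: 0.0492
```

```bash
python3 -c "
from h import *
st();go(.404,.27,.046,53)"
```

```text
t 9.72 p [0.404  0.2701 0.183 ] q [0.8952 0.4457 0.0021 0.0022] F [ 0.5 -0.5 -2. ] w 0.0492
d(mm) [ -0.4  -0.7 137. ] r [ 0.3 -0.1 -0.1]
```

Request:
step_arm --targets '[{"dx":0,"dy":0,"dz":0.04,"rx":0,"ry":0,"rz":0},{"dx":0,"dy":-0.001,"dz":0.085,"rx":0,"ry":0,"rz":0},{"dx":0,"dy":-0.001,"dz":0.12,"rx":0,"ry":0,"rz":0},{"dx":0,"dy":-0.001,"dz":0.136,"rx":0,"ry":0,"rz":0},{"dx":0,"dy":-0.001,"dz":0.1395,"rx":0,"ry":0,"rz":0}]'

```text
time: 10.35
position: [0.4023, 0.2698, 0.0423]
tool_rot: [0.895, 0.446, -0.0, 0.002]
ft_force: [-4.1, -2.0, 14.6]
grip_width: 0.0494
```

Request:
step_arm --targets '[{"dx":0,"dy":0,"dz":0,"rx":0,"ry":0,"rz":0},{"dx":0,"dy":0,"dz":0,"rx":0,"ry":0,"rz":0},{"dx":0,"dy":0,"dz":0,"rx":0,"ry":0,"rz":0},{"dx":0,"dy":0,"dz":0,"rx":0,"ry":0,"rz":0},{"dx":0,"dy":0,"dz":-0.005,"rx":0,"ry":0,"rz":0}]' --gripper 0.69

```text
time: 10.98
position: [0.4023, 0.2697, 0.0474]
tool_rot: [0.895, 0.446, -0.001, 0.002]
ft_force: [0.1, -0.2, 0.2]
grip_width: 0.0599
```

Request:
step_arm --targets '[{"dx":0,"dy":0,"dz":-0.03,"rx":0,"ry":0,"rz":0},{"dx":0,"dy":0,"dz":-0.06,"rx":0,"ry":0,"rz":0},{"dx":0,"dy":0,"dz":-0.1,"rx":0,"ry":0,"rz":0},{"dx":0,"dy":0,"dz":-0.13,"rx":0,"ry":0,"rz":0},{"dx":0,"dy":0,"dz":-0.13,"rx":0,"ry":0,"rz":0}]'

```text
time: 11.6
position: [0.4036, 0.2709, 0.1799]
tool_rot: [0.895, 0.446, 0.002, 0.002]
ft_force: [0.4, -0.7, -1.1]
grip_width: 0.0601
```

```bash
python3 -c "
from h import *
st();go(.486,-.0700,.16,96)"
```

```text
t 11.6 p [0.4036 0.2709 0.1799] q [0.8951 0.4458 0.0025 0.0022] F [ 0.4 -0.7 -1.1] w 0.0601
d(mm) [-222.5  271.1   21. ] r [  0.4   0.  -43. ]
```

Request:
step_arm --targets '[{"dx":-0.039,"dy":0.047,"dz":0,"rx":0,"ry":0,"rz":-8.6},{"dx":-0.078,"dy":0.094,"dz":0,"rx":0,"ry":0,"rz":-17.2},{"dx":-0.117,"dy":0.142,"dz":0,"rx":0,"ry":0,"rz":-25.8},{"dx":-0.156,"dy":0.19,"dz":0,"rx":0,"ry":0,"rz":-34.4},{"dx":-0.19,"dy":0.232,"dz":0.0,"rx":0,"ry":0,"rz":-43}]' --gripper 0.8

```text
time: 12.22
position: [0.4722, -0.0149, 0.1798]
tool_rot: [0.67, 0.742, 0.001, 0.002]
ft_force: [0.7, -0.5, -0.8]
grip_width: 0.0697
```

```bash
python3 -c "
from h import *
st();go(.486,-.0700,.084,96)"
```

```text
t 12.22 p [ 0.4722 -0.0149  0.1798] q [0.6704 0.742  0.0011 0.0021] F [ 0.7 -0.5 -0.8] w 0.0697
d(mm) [-56.1   7.8  95.9] r [ 0.3  0.1 -0.2]
```

Request:
step_arm --targets '[{"dx":-0.05,"dy":0.007,"dz":0.0,"rx":0,"ry":0,"rz":0},{"dx":-0.056,"dy":0.008,"dz":0.025,"rx":0,"ry":0,"rz":0},{"dx":-0.056,"dy":0.008,"dz":0.06,"rx":0,"ry":0,"rz":0},{"dx":-0.056,"dy":0.008,"dz":0.085,"rx":0,"ry":0,"rz":0},{"dx":-0.056,"dy":0.008,"dz":0.095,"rx":0,"ry":0,"rz":0}]'

```text
time: 12.85
position: [0.4846, -0.0695, 0.0828]
tool_rot: [0.671, 0.742, 0.0, -0.0]
ft_force: [-1.0, 0.5, -0.4]
grip_width: 0.0693
```

Request:
step_arm --targets '[{"dx":0,"dy":0,"dz":0,"rx":0,"ry":0,"rz":0},{"dx":0,"dy":0,"dz":0,"rx":0,"ry":0,"rz":0},{"dx":0,"dy":0,"dz":0,"rx":0,"ry":0,"rz":0},{"dx":0,"dy":0,"dz":0,"rx":0,"ry":0,"rz":0},{"dx":0,"dy":0,"dz":0,"rx":0,"ry":0,"rz":0}]' --gripper 0

```text
time: 13.48
position: [0.4852, -0.0696, 0.0835]
tool_rot: [0.671, 0.742, 0.001, 0.001]
ft_force: [0.7, 0.8, 4.6]
grip_width: 0.0495
```

Request:
step_arm --targets '[{"dx":0,"dy":0,"dz":-0.015,"rx":0,"ry":0,"rz":0},{"dx":0,"dy":0,"dz":-0.035,"rx":0,"ry":0,"rz":0},{"dx":0,"dy":0,"dz":-0.06,"rx":0,"ry":0,"rz":0},{"dx":0,"dy":0,"dz":-0.085,"rx":0,"ry":0,"rz":0},{"dx":0,"dy":0,"dz":-0.095,"rx":0,"ry":0,"rz":0}]'

```text
time: 14.1
position: [0.4854, -0.0697, 0.1804]
tool_rot: [0.67, 0.742, 0.001, 0.002]
ft_force: [-0.0, 0.1, -0.9]
grip_width: 0.0491
```

```bash
python3 -c "
from h import *
c=snap('top','t5');tub(c);st();go(.4345+.034,.311,.185,20)
cv2.imwrite('pics/t5z.png',cv2.resize(c['img'][120:280,70:370],None,fx=2.6,fy=2.6))"
```

```text
tub [0.4346 0.3111] [0.1878 0.1919] 1389
t 14.15 p [ 0.4857 -0.0698  0.1808] q [0.6704 0.742  0.0012 0.0023] F [ 0.6 -0.4  0.4] w 0.0489
d(mm) [380.6  21.4  -4.8] r [ 0.3 -0.1 75.8]
```

View pics/t5z.png

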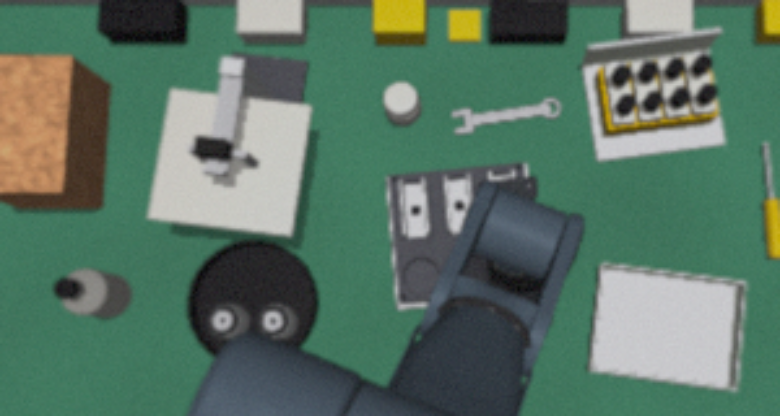

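Request:
step_arm --targets '[{"dx":0.058,"dy":0.002,"dz":0,"rx":0,"ry":0,"rz":10},{"dx":0.116,"dy":0.0,"dz":0,"rx":0,"ry":0,"rz":20},{"dx":0.174,"dy":-0.002,"dz":-0.005,"rx":0,"ry":0,"rz":30},{"dx":0.232,"dy":0.0,"dz":-0.005,"rx":0,"ry":0,"rz":40},{"dx":0.29,"dy":0.0,"dz":-0.005,"rx":0,"ry":0,"rz":50}]'

```text
time: 14.78
position: [0.4582, 0.2009, 0.1847]
tool_rot: [0.91, 0.414, 0.001, 0.002]
ft_force: [1.2, -0.3, -0.9]
grip_width: 0.0494
```

```bash
python3 -c "
from h import *
st();go(.4345+.034,.311,.185,-5)"
```

```text
t 14.78 p [0.4582 0.2009 0.1847] q [0.9104 0.4137 0.0015 0.0016] F [ 1.2 -0.3 -0.9] w 0.0494
d(mm) [ 89.8 -64.7  -0.5] r [ 0.2 -0.2 53.9]
```

Request:
step_arm --targets '[{"dx":0.018,"dy":-0.013,"dz":0,"rx":0,"ry":0,"rz":10.7},{"dx":0.036,"dy":-0.026,"dz":0,"rx":0,"ry":0,"rz":21.4},{"dx":0.054,"dy":-0.039,"dz":0,"rx":0,"ry":0,"rz":32},{"dx":0.072,"dy":-0.052,"dz":0,"rx":0,"ry":0,"rz":42.5},{"dx":0.09,"dy":-0.065,"dz":0,"rx":0,"ry":0,"rz":53}]'

```text
time: 15.4
position: [0.4677, 0.3118, 0.1835]
tool_rot: [0.999, -0.039, 0.001, 0.001]
ft_force: [0.5, -0.6, -0.8]
grip_width: 0.0492
```

```bash
python3 -c "
from h import *
st();go(.4345+.034,.311,.0455,-5)"
```

```text
t 15.4 p [0.4677 0.3118 0.1835] q [ 9.992e-01 -3.900e-02  9.000e-04  1.300e-03] F [ 0.5 -0.6 -0.8] w 0.0492
d(mm) [  0.6   0.4 138. ] r [ 0.1 -0.1  0.5]
```

Request:
step_arm --targets '[{"dx":0,"dy":0,"dz":0.04,"rx":0,"ry":0,"rz":0},{"dx":0,"dy":0,"dz":0.085,"rx":0,"ry":0,"rz":0},{"dx":0,"dy":0,"dz":0.12,"rx":0,"ry":0,"rz":0},{"dx":0,"dy":0,"dz":0.134,"rx":0,"ry":0,"rz":0},{"dx":0,"dy":0,"dz":0.137,"rx":0,"ry":0,"rz":0}]'

```text
time: 16.02
position: [0.4675, 0.3112, 0.0457]
tool_rot: [0.999, -0.039, 0.0, 0.002]
ft_force: [0.1, -0.8, -1.6]
grip_width: 0.0488
```

Request:
step_arm --targets '[{"dx":0,"dy":0,"dz":0,"rx":0,"ry":0,"rz":0},{"dx":0,"dy":0,"dz":0,"rx":0,"ry":0,"rz":0},{"dx":0,"dy":0,"dz":0,"rx":0,"ry":0,"rz":0},{"dx":0,"dy":0,"dz":0,"rx":0,"ry":0,"rz":0},{"dx":0,"dy":0,"dz":-0.005,"rx":0,"ry":0,"rz":0}]' --gripper 0.69

```text
time: 16.65
position: [0.4673, 0.3111, 0.0509]
tool_rot: [0.999, -0.039, -0.0, 0.002]
ft_force: [-0.5, 0.5, 0.3]
grip_width: 0.06
```

Request:
step_arm --targets '[{"dx":0,"dy":0,"dz":-0.03,"rx":0,"ry":0,"rz":0},{"dx":0,"dy":0,"dz":-0.06,"rx":0,"ry":0,"rz":0},{"dx":0,"dy":0,"dz":-0.1,"rx":0,"ry":0,"rz":0},{"dx":0,"dy":0,"dz":-0.13,"rx":0,"ry":0,"rz":0},{"dx":0,"dy":0,"dz":-0.13,"rx":0,"ry":0,"rz":0}]'

```text
time: 17.27
position: [0.4689, 0.3123, 0.1837]
tool_rot: [0.999, -0.039, 0.003, 0.0]
ft_force: [0.4, -0.2, -0.5]
grip_width: 0.0598
```

```bash
python3 -c "
from h import *
st();go(.5714,.0715,.185,6)"
```

```text
t 17.27 p [0.4689 0.3123 0.1837] q [ 9.992e-01 -3.900e-02  2.800e-03  4.000e-04] F [ 0.4 -0.2 -0.5] w 0.0598
d(mm) [120.9 232.1  -0.5] r [  0.1  -0.3 -10.5]
```

Request:
step_arm --targets '[{"dx":0.0,"dy":0.058,"dz":0,"rx":0,"ry":0,"rz":-2},{"dx":0.012,"dy":0.115,"dz":0,"rx":0,"ry":0,"rz":-5},{"dx":0.045,"dy":0.165,"dz":0,"rx":0,"ry":0,"rz":-8},{"dx":0.085,"dy":0.205,"dz":0,"rx":0,"ry":0,"rz":-10.5},{"dx":0.12,"dy":0.232,"dz":0,"rx":0,"ry":0,"rz":-10.5}]' --gripper 0.6

```text
time: 17.9
position: [0.5708, 0.0695, 0.1833]
tool_rot: [0.999, 0.052, 0.002, 0.001]
ft_force: [-0.2, 0.4, -0.6]
grip_width: 0.052
```

```bash
python3 - <<'E'
from h import *
c=snap('top','t6'); s=snap('scene','s6')
st(); go(.5714,.0715,.084,6)
cv2.imwrite('pics/t6z.png',cv2.resize(c['img'][120:280,70:370],None,fx=2.6,fy=2.6))
cv2.imwrite('pics/s6z.png',cv2.resize(s['img'][130:300,180:380],None,fx=3.4,fy=3.4))
E
```

```text
t 18.0 p [0.5742 0.068  0.1836] q [0.9987 0.0503 0.0043 0.0013] F [-0.2  0.6  0.8] w 0.0523
d(mm) [-3.2 -4.1 99.6] r [ 0.2 -0.5 -0.2]
```

View pics/t6z.png

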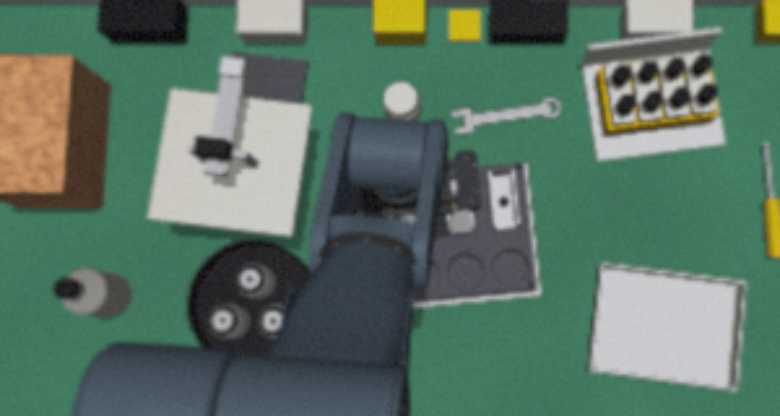

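View pics/s6z.png

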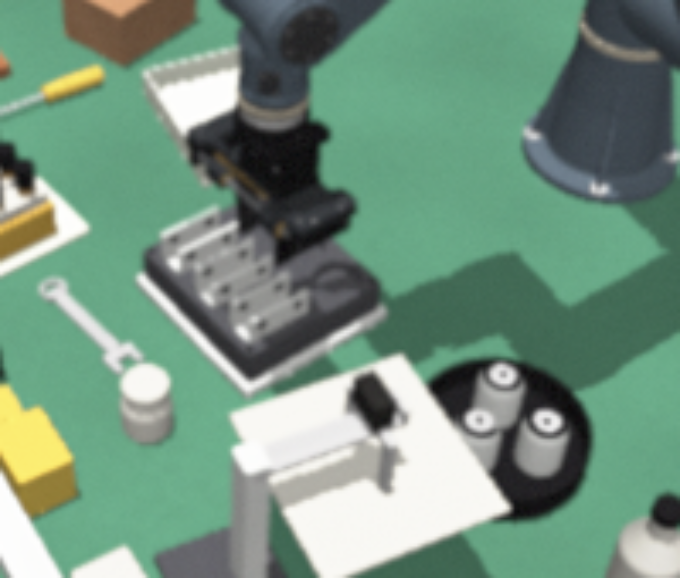

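All three caps stand upright in the tub. I'll check the channel positions from the web holes seen in the first picture.

```bash
python3 - <<'E'
from h import *
c=load('top0')
for u,v in((425,215),(470,210),(515,206)): print(np.round(onz(c,(70+u/2.66,120+v/2.66),.048),4))
P=cloud(c)
s=load('scene0')
g=cv2.cvtColor(c['img'],cv2.COLOR_BGR2GRAY)
for v in (195,205): print(v,g[v,220:278])
E
```

```text
[[0.5709 0.07   0.048 ]]
[[0.5784 0.0042 0.048 ]]
[[ 0.5845 -0.0617  0.048 ]]
195 [125  82  80 119 173 162 195 205 203 202 206 208 203 181 113  79  84  82
  82  80  92 139 190 205 207 206 207 205 203 192 167 136  91  86  87  85
  86  85 127 190 205 201 183 148 164 192 183 156 171 120  80  86 126 177
 131 103 102 102]
205 [156 113  81  90 126 163 159 196 203 206 205 203 196 175 163 103  76  81
  83  79  81  96 153 182 201 203 205 205 203 206 202 187 141  95  83  88
  88  81  81 124 189 204 204 204 203 203 204 186 151 160 109  86  80 127
 178 133  99  98]
```

Request:
step_arm --targets '[{"dx":-0.003,"dy":-0.003,"dz":0.0,"rx":0,"ry":-0.4,"rz":0},{"dx":-0.003,"dy":-0.003,"dz":0.02,"rx":0,"ry":-0.4,"rz":0},{"dx":-0.003,"dy":-0.003,"dz":0.045,"rx":0,"ry":-0.4,"rz":0},{"dx":-0.003,"dy":-0.003,"dz":0.06,"rx":0,"ry":-0.4,"rz":0},{"dx":-0.003,"dy":-0.003,"dz":0.06,"rx":0,"ry":-0.4,"rz":0}]'

```text
time: 18.62
position: [0.5697, 0.0714, 0.1223]
tool_rot: [0.999, 0.051, -0.001, 0.001]
ft_force: [0.2, -0.1, 0.0]
grip_width: 0.0521
```

```bash
python3 - <<'E'
from h import *
st(); go(.5712,.0708,.084,6)
E
```

```text
t 18.62 p [0.5697 0.0714 0.1223] q [ 0.9987  0.0509 -0.0012  0.0013] F [ 0.2 -0.1  0. ] w 0.0521
d(mm) [ 1.5  0.7 38.3] r [ 0.1  0.1 -0.2]
```

Request:
step_arm --targets '[{"dx":0.001,"dy":0.001,"dz":0.012,"rx":0,"ry":0,"rz":0},{"dx":0.001,"dy":0.001,"dz":0.024,"rx":0,"ry":0,"rz":0},{"dx":0.001,"dy":0.001,"dz":0.034,"rx":0,"ry":0,"rz":0},{"dx":0.001,"dy":0.001,"dz":0.038,"rx":0,"ry":0,"rz":0},{"dx":0.001,"dy":0.001,"dz":0.038,"rx":0,"ry":0,"rz":0}]'

```text
time: 19.25
position: [0.5706, 0.0704, 0.0839]
tool_rot: [0.999, 0.051, -0.001, 0.001]
ft_force: [-0.3, -0.2, -0.5]
grip_width: 0.0524
```

Request:
step_arm --targets '[{"dx":0,"dy":0,"dz":0,"rx":0,"ry":0,"rz":0},{"dx":0,"dy":0,"dz":0,"rx":0,"ry":0,"rz":0},{"dx":0,"dy":0,"dz":0,"rx":0,"ry":0,"rz":0},{"dx":0,"dy":0,"dz":0,"rx":0,"ry":0,"rz":0},{"dx":0,"dy":0,"dz":0,"rx":0,"ry":0,"rz":0}]' --gripper 0

```text
time: 19.88
position: [0.5708, 0.0704, 0.0842]
tool_rot: [0.999, 0.051, -0.001, 0.001]
ft_force: [-1.0, 0.0, 4.2]
grip_width: 0.0375
```

Request:
step_arm --targets '[{"dx":0,"dy":0,"dz":-0.015,"rx":0,"ry":0,"rz":0},{"dx":0,"dy":0,"dz":-0.035,"rx":0,"ry":0,"rz":0},{"dx":0,"dy":0,"dz":-0.06,"rx":0,"ry":0,"rz":0},{"dx":0,"dy":0,"dz":-0.085,"rx":0,"ry":0,"rz":0},{"dx":0,"dy":0,"dz":-0.095,"rx":0,"ry":0,"rz":0}]'

```text
time: 20.5
position: [0.5716, 0.0706, 0.1812]
tool_rot: [0.999, 0.051, 0.0, 0.001]
ft_force: [0.6, 0.4, -1.9]
grip_width: 0.0382
```

```bash
cat >> h.py <<'E'
def tray(c):
    hsv=cv2.cvtColor(c['img'],cv2.COLOR_BGR2HSV); H,S,V=cv2.split(hsv); P=cloud(c)
    m=~((S>70)&(H>60)&(H<95))&(V>120)&(np.hypot(P[...,0]-.4,P[...,1]+.3)<.2)&(P[...,2]<.1)
    n,l,s,ce=cv2.connectedComponentsWithStats(m.astype(np.uint8)); i=1+np.argmax(s[1:,4])
    k=max(cv2.findContours((l==i).astype(np.uint8),cv2.RETR_EXTERNAL,cv2.CHAIN_APPROX_NONE)[0],key=len).reshape(-1,2)
    r=quad(onz(c,k,.04)[:,:2]); print('tray',np.round(r[0],4),np.round(r[1],1),np.round(r[2],4)); return r
def tpos(ctr,yaw,x,y):
    a=np.radians(yaw); return ctr[0]+x*np.cos(a)-y*np.sin(a), ctr[1]+x*np.sin(a)+y*np.cos(a)
E
python3 - <<'E'
from h import *
tray(load('top0')); tray(load('t3')); c=snap('top','t7'); tray(c); st()
cv2.imwrite('pics/t7z.png',cv2.resize(c['img'][120:280,150:400],None,fx=3.2,fy=3.2))
E
```

```text
tray [ 0.4029 -0.3032] [-7.5 -7.3 -7.3 -6.5] [0.1601 0.2128 0.1634 0.2124]
tray [ 0.4026 -0.3039] [-7.2 -7.4 -8.2 -7.1] [0.1617 0.2125 0.1627 0.2154]
tray [ 0.4026 -0.3039] [-6.8 -7.5 -7.5 -7.2] [0.1614 0.213  0.1624 0.2149]
t 20.55 p [0.5719 0.0706 0.1816] q [9.987e-01 5.080e-02 6.000e-04 1.500e-03] F [-0.2 -0.4 -0.4] w 0.0377
```

View pics/t7z.png

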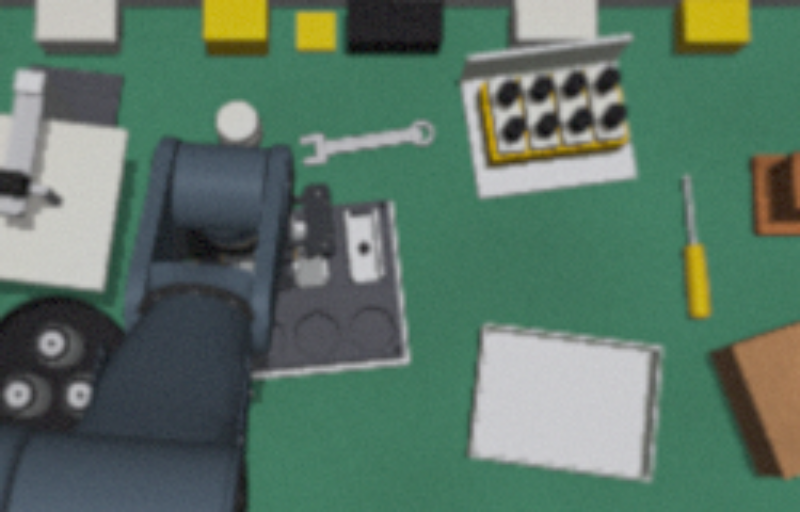

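```bash
python3 - <<'E'
from h import *
ctr=(.4026,-.3038)
for p in ((-.028,.06),(.028,.004),(-.028,-.052)): print(np.round(tpos(ctr,-7.3,*p),4))
x,y=tpos(ctr,-7.3,-.028,.06); go(x,y,.18,-7.3)
c=load('t7'); P=cloud(c)
m=(P[...,2]>.07)&(P[...,2]<.11)&(P[...,1]<-.4)&(P[...,0]<.5)&(P[...,0]>.28); print('carton max y',np.nanmax(P[...,1][m]), P[m][np.argmax(P[m][:,1])])
E
```

```text
[ 0.3825 -0.2407]
[ 0.4309 -0.3034]
[ 0.3682 -0.3518]
d(mm) [-220.1  290.5    2.3] r [ 0.2 -0.1 13.1]
carton max y -0.4889552959732056 [ 0.46435429 -0.4889553   0.0881417 ]
```

Request:
step_arm --targets '[{"dx":-0.037,"dy":0.048,"dz":0,"rx":0,"ry":0,"rz":3},{"dx":-0.073,"dy":0.096,"dz":0,"rx":0,"ry":0,"rz":6},{"dx":-0.109,"dy":0.144,"dz":0,"rx":0,"ry":0,"rz":9},{"dx":-0.145,"dy":0.192,"dz":0,"rx":0,"ry":0,"rz":11},{"dx":-0.18,"dy":0.238,"dz":0,"rx":0,"ry":0,"rz":13}]'

```text
time: 21.18
position: [0.4155, -0.1857, 0.1817]
tool_rot: [0.998, -0.063, 0.0, 0.001]
ft_force: [0.5, -0.7, -1.4]
grip_width: 0.0378
```

```bash
python3 - <<'E'
from h import *
tray(snap('top','t8')); st();go(.3825,-.2407,.0465,-7.3)
E
```

```text
Traceback (most recent call last):
  File "h.py", line 66, in tray
    r=quad(onz(c,k,.04)[:,:2]); print('tray',np.round(r[0],4),np.round(r[1],1),np.round(r[2],4)); return r
  File "h.py", line 39, in quad
    vx,vy,x,y=cv2.fitLine(pts[m],cv2.DIST_HUBER,0,1e-4,1e-5).ravel(); L.append((np.array([x,y]),np.array([vx,vy])))
              ~~~~~~~~~~~^^^^^^^^^^^^^^^^^^^^^^^^^^^^^^^^^^^
cv2.error: OpenCV(4.12.0) /io/opencv/modules/imgproc/src/linefit.cpp:50: error: (-215:Assertion failed) count > 0 in function 'fitLine2D_wods'
```

Tray is partly hidden by the arm at this point. Using the measurement from just before.

```bash
python3 - <<'E'
from h import *
st();go(.3825,-.2407,.0465,-7.3)
c=load('t8');cv2.imwrite('pics/t8z.png',cv2.resize(c['img'][180:300,250:400],None,fx=4,fy=4))
E
```

```text
t 21.23 p [ 0.4129 -0.1914  0.1817] q [ 9.979e-01 -6.540e-02 -7.000e-04  3.200e-03] F [-2.5 -2.5 -1.9] w 0.0376
d(mm) [-23.6  52.  135.5] r [ 0.4  0.1 -0.2]
```

View pics/t8z.png

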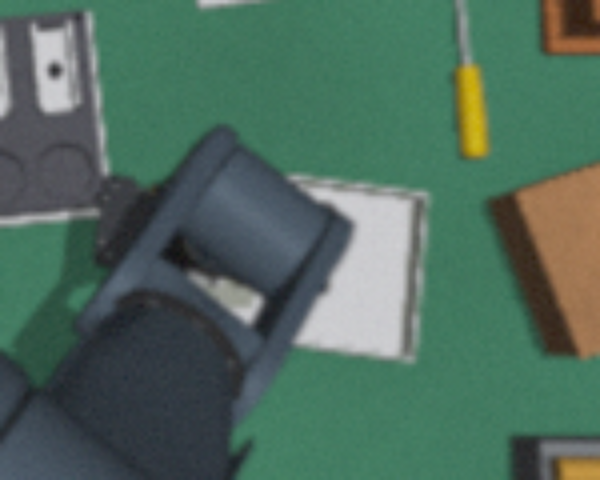

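Request:
step_arm --targets '[{"dx":-0.022,"dy":0.05,"dz":0,"rx":0,"ry":0,"rz":0},{"dx":-0.0235,"dy":0.052,"dz":0.02,"rx":0,"ry":0,"rz":0},{"dx":-0.0235,"dy":0.052,"dz":0.05,"rx":0,"ry":0,"rz":0},{"dx":-0.0235,"dy":0.052,"dz":0.075,"rx":0,"ry":0,"rz":0},{"dx":-0.0235,"dy":0.052,"dz":0.075,"rx":0,"ry":0,"rz":0}]'

```text
time: 21.85
position: [0.3815, -0.239, 0.1054]
tool_rot: [0.998, -0.065, -0.003, 0.001]
ft_force: [0.3, 0.4, -2.2]
grip_width: 0.0378
```

```bash
python3 - <<'E'
from h import *
st();go(.3825,-.2407,.0455,-7.3)
E
```

```text
t 21.85 p [ 0.3815 -0.239   0.1054] q [ 0.9979 -0.0654 -0.0027  0.0013] F [ 0.3  0.4 -2.2] w 0.0378
d(mm) [ 1.6  1.3 59.9] r [ 0.2  0.3 -0.2]
```

Request:
step_arm --targets '[{"dx":0.001,"dy":0.001,"dz":0.025,"rx":0,"ry":0.3,"rz":0},{"dx":0.001,"dy":0.001,"dz":0.045,"rx":0,"ry":0.3,"rz":0},{"dx":0.001,"dy":0.001,"dz":0.055,"rx":0,"ry":0.3,"rz":0},{"dx":0.001,"dy":0.001,"dz":0.06,"rx":0,"ry":0.3,"rz":0},{"dx":0.001,"dy":0.001,"dz":0.06,"rx":0,"ry":0.3,"rz":0}]'

```text
time: 22.48
position: [0.3822, -0.2404, 0.0456]
tool_rot: [0.998, -0.065, 0.0, 0.002]
ft_force: [-0.4, 0.3, -1.1]
grip_width: 0.0379
```

Request:
step_arm --targets '[{"dx":0,"dy":0,"dz":0,"rx":0,"ry":0,"rz":0},{"dx":0,"dy":0,"dz":0,"rx":0,"ry":0,"rz":0},{"dx":0,"dy":0,"dz":0,"rx":0,"ry":0,"rz":0},{"dx":0,"dy":0,"dz":0,"rx":0,"ry":0,"rz":0},{"dx":0,"dy":0,"dz":-0.005,"rx":0,"ry":0,"rz":0}]' --gripper 0.52

```text
time: 23.1
position: [0.3821, -0.2403, 0.0506]
tool_rot: [0.998, -0.065, -0.0, 0.001]
ft_force: [0.3, -0.8, 0.3]
grip_width: 0.0448
```

Request:
step_arm --targets '[{"dx":0,"dy":0,"dz":-0.03,"rx":0,"ry":0,"rz":0},{"dx":0,"dy":0,"dz":-0.06,"rx":0,"ry":0,"rz":0},{"dx":0,"dy":0,"dz":-0.1,"rx":0,"ry":0,"rz":0},{"dx":0,"dy":0,"dz":-0.13,"rx":0,"ry":0,"rz":0},{"dx":0,"dy":0,"dz":-0.13,"rx":0,"ry":0,"rz":0}]'

```text
time: 23.72
position: [0.3831, -0.2408, 0.1828]
tool_rot: [0.998, -0.065, 0.002, 0.003]
ft_force: [-0.5, -0.1, -0.4]
grip_width: 0.0449
```

```bash
python3 -c "
from h import *
st();go(.5783,.005,.18,6)"
```

```text
t 23.73 p [ 0.3831 -0.2408  0.1828] q [ 0.9979 -0.0653  0.0019  0.0034] F [-0.5 -0.1 -0.4] w 0.0449
d(mm) [ 161.4 -269.2    1.8] r [  0.4  -0.2 -13.5]
```

Request:
step_arm --targets '[{"dx":0.03,"dy":-0.05,"dz":0,"rx":0,"ry":0,"rz":-3},{"dx":0.06,"dy":-0.1,"dz":0,"rx":0,"ry":0,"rz":-6},{"dx":0.09,"dy":-0.15,"dz":0,"rx":0,"ry":0,"rz":-9},{"dx":0.12,"dy":-0.2,"dz":0,"rx":0,"ry":0,"rz":-12},{"dx":0.15,"dy":-0.25,"dz":0,"rx":0.3,"ry":0,"rz":-13.5}]' --gripper 0.6

```text
time: 24.35
position: [0.5646, -0.0106, 0.1804]
tool_rot: [0.999, 0.053, 0.0, 0.001]
ft_force: [1.1, -1.3, 0.1]
grip_width: 0.0522
```

```bash
python3 - <<'E'
from h import *
c=snap('top','t9'); st();go(.578,.005,.13,6); tray(c)
cv2.imwrite('pics/t9z.png',cv2.resize(c['img'][150:300,150:400],None,fx=3.2,fy=3.2))
E
```

```text
t 24.4 p [ 0.5695 -0.0056  0.1809] q [ 9.985e-01  5.470e-02  4.200e-03 -9.000e-04] F [4.1 2.2 0.4] w 0.0525
d(mm) [ 9.2 -9.6 51. ] r [-0.1 -0.5  0.3]
tray [ 0.4025 -0.3039] [-7.1 -7.4 -8.2 -7.1] [0.1615 0.2123 0.1626 0.2154]
```

View pics/t9z.png

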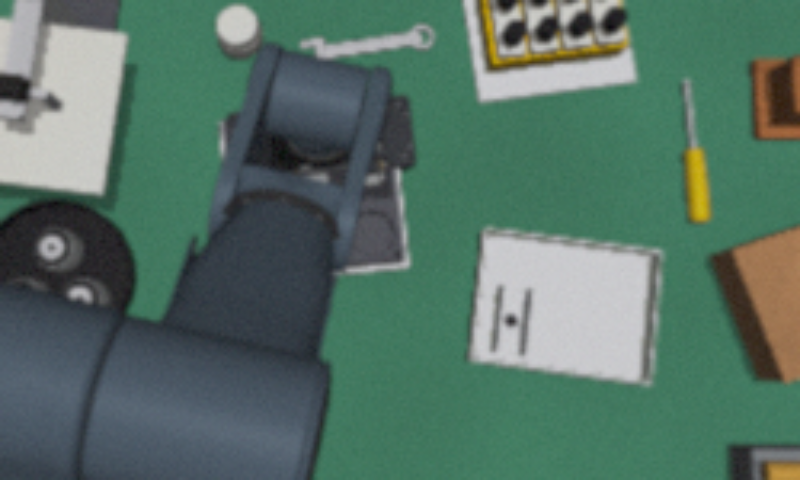

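The first channel is in the tray, with its hole at crop (512,320), and the tray hasn't moved. Next is the middle channel.

Request:
step_arm --targets '[{"dx":0.008,"dy":-0.009,"dz":0.0,"rx":0,"ry":-0.4,"rz":0.2},{"dx":0.008,"dy":-0.009,"dz":0.015,"rx":0,"ry":-0.4,"rz":0.2},{"dx":0.008,"dy":-0.009,"dz":0.04,"rx":0,"ry":-0.4,"rz":0.2},{"dx":0.008,"dy":-0.009,"dz":0.055,"rx":0,"ry":-0.4,"rz":0.2},{"dx":0.008,"dy":-0.009,"dz":0.055,"rx":0,"ry":-0.4,"rz":0.2}]'

```text
time: 25.02
position: [0.5751, 0.0036, 0.1241]
tool_rot: [0.999, 0.052, -0.001, -0.001]
ft_force: [-0.6, -0.7, -0.0]
grip_width: 0.052
```

```bash
python3 - <<'E'
from h import *
st(); go(.578,.005,.084,6)
E
```

```text
t 25.02 p [0.5751 0.0036 0.1241] q [ 0.9986  0.0522 -0.0014 -0.0011] F [-0.6 -0.7 -0. ] w 0.052
d(mm) [ 3.1 -1.  40.1] r [-0.1  0.2 -0. ]
```

Request:
step_arm --targets '[{"dx":0.002,"dy":-0.001,"dz":0.012,"rx":0,"ry":0,"rz":0},{"dx":0.002,"dy":-0.001,"dz":0.024,"rx":0,"ry":0,"rz":0},{"dx":0.002,"dy":-0.001,"dz":0.035,"rx":0,"ry":0,"rz":0},{"dx":0.002,"dy":-0.001,"dz":0.04,"rx":0,"ry":0,"rz":0},{"dx":0.002,"dy":-0.001,"dz":0.04,"rx":0,"ry":0,"rz":0}]'

```text
time: 25.65
position: [0.5767, 0.005, 0.0837]
tool_rot: [0.999, 0.052, -0.002, -0.001]
ft_force: [0.1, -0.4, 0.6]
grip_width: 0.0523
```

Request:
step_arm --targets '[{"dx":0,"dy":0,"dz":0,"rx":0,"ry":0,"rz":0},{"dx":0,"dy":0,"dz":0,"rx":0,"ry":0,"rz":0},{"dx":0,"dy":0,"dz":0,"rx":0,"ry":0,"rz":0},{"dx":0,"dy":0,"dz":0,"rx":0,"ry":0,"rz":0},{"dx":0,"dy":0,"dz":0,"rx":0,"ry":0,"rz":0}]' --gripper 0

```text
time: 26.28
position: [0.5769, 0.005, 0.084]
tool_rot: [0.999, 0.052, -0.002, -0.001]
ft_force: [-0.0, 1.2, 2.8]
grip_width: 0.0377
```

Request:
step_arm --targets '[{"dx":0,"dy":0,"dz":-0.015,"rx":0,"ry":0,"rz":0},{"dx":0,"dy":0,"dz":-0.035,"rx":0,"ry":0,"rz":0},{"dx":0,"dy":0,"dz":-0.06,"rx":0,"ry":0,"rz":0},{"dx":0,"dy":0,"dz":-0.085,"rx":0,"ry":0,"rz":0},{"dx":0,"dy":0,"dz":-0.095,"rx":0,"ry":0,"rz":0}]'

```text
time: 26.9
position: [0.5778, 0.0046, 0.1809]
tool_rot: [0.999, 0.052, -0.0, -0.001]
ft_force: [-0.1, 0.6, -2.3]
grip_width: 0.0376
```

```bash
python3 - <<'E'
from h import *
c=snap('top','t10'); tray(c); st(); go(.3682,-.3518,.18,-7.3)
E
```

```text
tray [ 0.4025 -0.3039] [-7.1 -7.2 -7.5 -7.1] [0.162  0.2133 0.1621 0.2144]
t 26.95 p [0.5781 0.0046 0.1815] q [ 9.986e-01  5.230e-02  2.000e-04 -7.000e-04] F [ 0.3 -0.3 -1.1] w 0.0378
d(mm) [-246.   332.5    0.9] r [-0.1 -0.  13.3]
```

Request:
step_arm --targets '[{"dx":-0.035,"dy":0.047,"dz":0,"rx":0,"ry":0,"rz":3},{"dx":-0.07,"dy":0.095,"dz":0,"rx":0,"ry":0,"rz":6},{"dx":-0.105,"dy":0.142,"dz":0,"rx":0,"ry":0,"rz":9},{"dx":-0.14,"dy":0.19,"dz":0,"rx":0,"ry":0,"rz":12},{"dx":-0.172,"dy":0.233,"dz":0,"rx":0,"ry":0,"rz":13.3}]'

```text
time: 27.58
position: [0.4298, -0.2465, 0.1804]
tool_rot: [0.998, -0.064, -0.0, -0.001]
ft_force: [0.3, 0.1, -1.7]
grip_width: 0.0376
```

```bash
python3 - <<'E'
from h import *
st(); go(.3682,-.3518,.18,-7.3)
E
```

```text
t 27.57 p [ 0.4298 -0.2465  0.1804] q [ 9.979e-01 -6.440e-02 -4.000e-04 -1.100e-03] F [ 0.3  0.1 -1.7] w 0.0376
d(mm) [-47.6 112.4   0.2] r [-0.1  0.1 -0.1]
```

Request:
step_arm --targets '[{"dx":-0.024,"dy":0.056,"dz":0,"rx":0,"ry":0,"rz":0},{"dx":-0.0475,"dy":0.111,"dz":0,"rx":0,"ry":0,"rz":0},{"dx":-0.0475,"dy":0.112,"dz":0.03,"rx":0,"ry":0,"rz":0},{"dx":-0.0475,"dy":0.112,"dz":0.06,"rx":0,"ry":0,"rz":0},{"dx":-0.0475,"dy":0.112,"dz":0.07,"rx":0,"ry":0,"rz":0}]'

```text
time: 28.2
position: [0.367, -0.35, 0.1082]
tool_rot: [0.998, -0.065, -0.002, -0.003]
ft_force: [0.6, 0.1, -2.8]
grip_width: 0.0378
```

```bash
python3 - <<'E'
from h import *
st(); go(.3682,-.3518,.0455,-7.3)
E
```

```text
t 28.2 p [ 0.367  -0.35    0.1082] q [ 0.9979 -0.0647 -0.0019 -0.0031] F [ 0.6  0.1 -2.8] w 0.0378
d(mm) [ 1.7  2.  62.7] r [-0.3  0.2 -0.1]
```

Request:
step_arm --targets '[{"dx":0.001,"dy":0.001,"dz":0.025,"rx":-0.2,"ry":0.2,"rz":0},{"dx":0.001,"dy":0.001,"dz":0.045,"rx":-0.2,"ry":0.2,"rz":0},{"dx":0.001,"dy":0.001,"dz":0.057,"rx":-0.2,"ry":0.2,"rz":0},{"dx":0.001,"dy":0.001,"dz":0.0625,"rx":-0.2,"ry":0.2,"rz":0},{"dx":0.001,"dy":0.001,"dz":0.0625,"rx":-0.2,"ry":0.2,"rz":0}]'

```text
time: 28.82
position: [0.3679, -0.3509, 0.0458]
tool_rot: [0.998, -0.065, -0.0, -0.001]
ft_force: [0.0, -0.6, -1.7]
grip_width: 0.0377
```

Request:
step_arm --targets '[{"dx":0,"dy":0,"dz":0,"rx":0,"ry":0,"rz":0},{"dx":0,"dy":0,"dz":0,"rx":0,"ry":0,"rz":0},{"dx":0,"dy":0,"dz":0,"rx":0,"ry":0,"rz":0},{"dx":0,"dy":0,"dz":0,"rx":0,"ry":0,"rz":0},{"dx":0,"dy":0,"dz":-0.005,"rx":0,"ry":0,"rz":0}]' --gripper 0.52

```text
time: 29.45
position: [0.3677, -0.3506, 0.0508]
tool_rot: [0.998, -0.065, -0.0, -0.001]
ft_force: [-0.6, 0.1, 1.1]
grip_width: 0.0452
```

Request:
step_arm --targets '[{"dx":0,"dy":0,"dz":-0.03,"rx":0,"ry":0,"rz":0},{"dx":0,"dy":0,"dz":-0.06,"rx":0,"ry":0,"rz":0},{"dx":0,"dy":0,"dz":-0.1,"rx":0,"ry":0,"rz":0},{"dx":0,"dy":0,"dz":-0.13,"rx":0,"ry":0,"rz":0},{"dx":0,"dy":0,"dz":-0.13,"rx":0,"ry":0,"rz":0}]'

```text
time: 30.08
position: [0.3687, -0.3523, 0.1833]
tool_rot: [0.998, -0.065, 0.001, 0.001]
ft_force: [0.4, 0.1, -0.3]
grip_width: 0.0452
```

```bash
python3 -c "
from h import *
st();go(.585,-.061,.18,6)"
```

```text
t 30.07 p [ 0.3687 -0.3523  0.1833] q [ 0.9979 -0.0645  0.0014  0.001 ] F [ 0.4  0.1 -0.3] w 0.0452
d(mm) [ 177.  -316.7    3.2] r [  0.1  -0.2 -13.4]
```

Request:
step_arm --targets '[{"dx":0.029,"dy":-0.052,"dz":0,"rx":0,"ry":0,"rz":-3},{"dx":0.058,"dy":-0.104,"dz":0,"rx":0,"ry":0,"rz":-6},{"dx":0.087,"dy":-0.156,"dz":0,"rx":0,"ry":0,"rz":-9},{"dx":0.116,"dy":-0.208,"dz":0,"rx":0,"ry":0,"rz":-12},{"dx":0.145,"dy":-0.26,"dz":0,"rx":0,"ry":0,"rz":-13.5}]' --gripper 0.6

```text
time: 30.7
position: [0.5462, -0.1112, 0.1819]
tool_rot: [0.999, 0.054, 0.0, 0.001]
ft_force: [0.3, -0.6, -0.8]
grip_width: 0.0522
```

```bash
python3 - <<'E'
from h import *
st();go(.585,-.061,.13,6)
E
```

```text
t 30.7 p [ 0.5462 -0.1112  0.1819] q [9.986e-01 5.370e-02 2.000e-04 7.000e-04] F [ 0.3 -0.6 -0.8] w 0.0522
d(mm) [ 44.  -45.9  51.9] r [ 0.1 -0.   0.2]
```

Request:
step_arm --targets '[{"dx":0.03,"dy":-0.031,"dz":0,"rx":0,"ry":0,"rz":0.2},{"dx":0.044,"dy":-0.046,"dz":0,"rx":0,"ry":0,"rz":0.2},{"dx":0.044,"dy":-0.046,"dz":0.03,"rx":0,"ry":0,"rz":0.2},{"dx":0.044,"dy":-0.046,"dz":0.052,"rx":0,"ry":0,"rz":0.2},{"dx":0.044,"dy":-0.046,"dz":0.052,"rx":0,"ry":0,"rz":0.2}]'

```text
time: 31.32
position: [0.5827, -0.061, 0.1275]
tool_rot: [0.999, 0.052, -0.003, -0.0]
ft_force: [-0.1, 0.7, 0.4]
grip_width: 0.0523
```

```bash
python3 - <<'E'
from h import *
c=snap('top','t11');tray(c); st(); go(.585,-.061,.084,6)
cv2.imwrite('pics/t11z.png',cv2.resize(c['img'][150:300,150:400],None,fx=3.2,fy=3.2))
E
```

```text
tray [ 0.4026 -0.3039] [-7.2 -7.3 -7.5 -7.2] [0.1618 0.2135 0.1621 0.2144]
t 31.38 p [ 0.5839 -0.0613  0.1288] q [ 9.987e-01  5.150e-02 -1.400e-03  3.000e-04] F [0.3 0.6 0.7] w 0.0518
d(mm) [ 1.3 -0.2 44.8] r [ 0.   0.2 -0.1]
```

View pics/t11z.png

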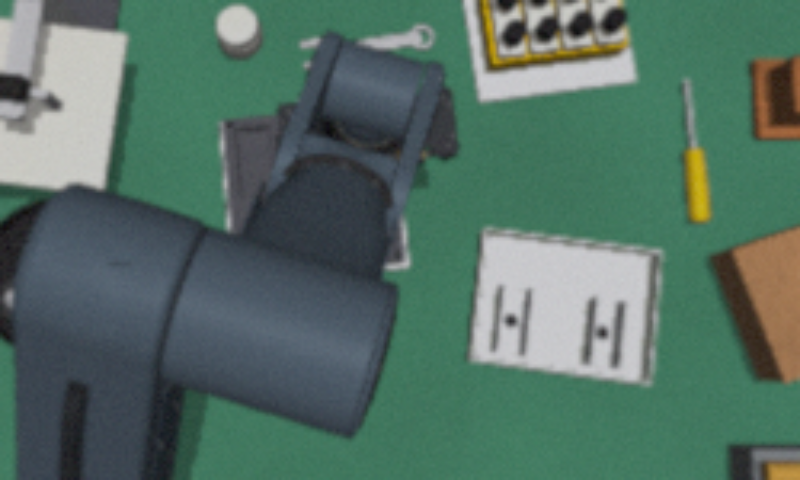

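Two channels are in the tray, with holes at crop (511,320) and (601,332). Now the third.

Request:
step_arm --targets '[{"dx":0.001,"dy":0.0,"dz":0.014,"rx":0,"ry":0,"rz":0},{"dx":0.001,"dy":0.0,"dz":0.028,"rx":0,"ry":0,"rz":0},{"dx":0.001,"dy":0.0,"dz":0.039,"rx":0,"ry":0,"rz":0},{"dx":0.001,"dy":0.0,"dz":0.0445,"rx":0,"ry":0,"rz":0},{"dx":0.001,"dy":0.0,"dz":0.0445,"rx":0,"ry":0,"rz":0}]'

```text
time: 32.0
position: [0.5845, -0.0611, 0.0837]
tool_rot: [0.999, 0.052, -0.002, 0.0]
ft_force: [0.5, -1.2, 0.7]
grip_width: 0.0519
```

Request:
step_arm --targets '[{"dx":0,"dy":0,"dz":0,"rx":0,"ry":0,"rz":0},{"dx":0,"dy":0,"dz":0,"rx":0,"ry":0,"rz":0},{"dx":0,"dy":0,"dz":0,"rx":0,"ry":0,"rz":0},{"dx":0,"dy":0,"dz":0,"rx":0,"ry":0,"rz":0},{"dx":0,"dy":0,"dz":0,"rx":0,"ry":0,"rz":0}]' --gripper 0

```text
time: 32.62
position: [0.5847, -0.0611, 0.0841]
tool_rot: [0.999, 0.052, -0.002, 0.0]
ft_force: [0.1, 0.5, 2.6]
grip_width: 0.0377
```

Request:
step_arm --targets '[{"dx":0,"dy":0,"dz":-0.015,"rx":0,"ry":0,"rz":0},{"dx":0,"dy":0,"dz":-0.035,"rx":0,"ry":0,"rz":0},{"dx":0,"dy":0,"dz":-0.06,"rx":0,"ry":0,"rz":0},{"dx":0,"dy":0,"dz":-0.085,"rx":0,"ry":0,"rz":0},{"dx":0,"dy":0,"dz":-0.1,"rx":0,"ry":0,"rz":0}]'

```text
time: 33.25
position: [0.5854, -0.0612, 0.186]
tool_rot: [0.999, 0.052, -0.001, 0.001]
ft_force: [-0.1, -0.4, -1.4]
grip_width: 0.0377
```

```bash
python3 - <<'E'
from h import *
c=snap('top','t12'); tray(c); st(); go(.4309,-.3034,.18,-7.3)
E
```

```text
tray [ 0.4024 -0.3038] [-7.1 -7.2 -8.2 -7.1] [0.1618 0.2123 0.1621 0.2154]
t 33.3 p [ 0.5863 -0.0614  0.1874] q [9.987e-01 5.160e-02 7.000e-04 1.000e-03] F [ 0.5  0.2 -0.4] w 0.0379
d(mm) [-179.5  224.7    7.7] r [ 0.1 -0.1 13.2]
```

Request:
step_arm --targets '[{"dx":-0.037,"dy":0.046,"dz":0.001,"rx":0,"ry":0,"rz":3},{"dx":-0.074,"dy":0.092,"dz":0.002,"rx":0,"ry":0,"rz":6},{"dx":-0.111,"dy":0.138,"dz":0.003,"rx":0,"ry":0,"rz":9},{"dx":-0.148,"dy":0.185,"dz":0.004,"rx":0,"ry":0,"rz":12},{"dx":-0.179,"dy":0.2245,"dz":0.005,"rx":0,"ry":0,"rz":13.3}]'

```text
time: 33.92
position: [0.4298, -0.3047, 0.1823]
tool_rot: [0.998, -0.065, 0.001, 0.001]
ft_force: [-0.3, -0.2, -1.5]
grip_width: 0.0376
```

Request:
step_arm --targets '[{"dx":0,"dy":0,"dz":0,"rx":0,"ry":0,"rz":0},{"dx":0,"dy":0,"dz":0.01,"rx":0,"ry":0,"rz":0},{"dx":0,"dy":0,"dz":0.04,"rx":0,"ry":0,"rz":0},{"dx":0,"dy":0,"dz":0.065,"rx":0,"ry":0,"rz":0},{"dx":0,"dy":0,"dz":0.065,"rx":0,"ry":0,"rz":0}]'

```text
time: 34.55
position: [0.4292, -0.3019, 0.115]
tool_rot: [0.998, -0.064, -0.002, -0.002]
ft_force: [-1.3, 0.3, -1.0]
grip_width: 0.0373
```

```bash
python3 - <<'E'
from h import *
st(); go(.4309,-.3034,.0455,-7.3)
c=snap('top','t13');cv2.imwrite('pics/t13z.png',cv2.resize(c['img'][180:300,250:400],None,fx=4,fy=4)); st()
E
```

```text
t 34.55 p [ 0.4292 -0.3019  0.115 ] q [ 0.9979 -0.0641 -0.0017 -0.0015] F [-1.3  0.3 -1. ] w 0.0373
d(mm) [ 2.1  1.5 69.5] r [-0.2  0.2 -0. ]
t 34.6 p [ 0.4299 -0.3029  0.1163] q [ 9.979e-01 -6.420e-02 -6.000e-04 -4.000e-04] F [-0.6  0.3 -0. ] w 0.0376
```

View pics/t13z.png

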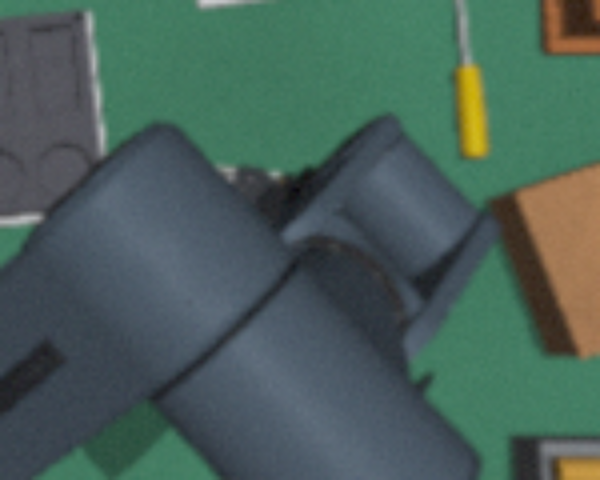

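Request:
step_arm --targets '[{"dx":0.001,"dy":0.0,"dz":0.03,"rx":0,"ry":0,"rz":0},{"dx":0.001,"dy":0.0,"dz":0.052,"rx":0,"ry":0,"rz":0},{"dx":0.001,"dy":0.0,"dz":0.065,"rx":0,"ry":0,"rz":0},{"dx":0.001,"dy":0.0,"dz":0.0705,"rx":0,"ry":0,"rz":0},{"dx":0.001,"dy":0.0,"dz":0.0705,"rx":0,"ry":0,"rz":0}]'

```text
time: 35.22
position: [0.4312, -0.3031, 0.0461]
tool_rot: [0.998, -0.064, -0.0, -0.0]
ft_force: [-0.4, 0.1, -1.9]
grip_width: 0.0377
```

Request:
step_arm --targets '[{"dx":0,"dy":0,"dz":0,"rx":0,"ry":0,"rz":0},{"dx":0,"dy":0,"dz":0,"rx":0,"ry":0,"rz":0},{"dx":0,"dy":0,"dz":0,"rx":0,"ry":0,"rz":0},{"dx":0,"dy":0,"dz":0,"rx":0,"ry":0,"rz":0},{"dx":0,"dy":0,"dz":-0.005,"rx":0,"ry":0,"rz":0}]' --gripper 0.52

```text
time: 35.85
position: [0.431, -0.3029, 0.051]
tool_rot: [0.998, -0.064, -0.001, -0.0]
ft_force: [-0.3, 0.1, 0.4]
grip_width: 0.0453
```

Request:
step_arm --targets '[{"dx":0,"dy":0,"dz":-0.03,"rx":0,"ry":0,"rz":0},{"dx":0,"dy":0,"dz":-0.06,"rx":0,"ry":0,"rz":0},{"dx":0,"dy":0,"dz":-0.12,"rx":0,"ry":0,"rz":0},{"dx":0,"dy":0,"dz":-0.18,"rx":0,"ry":0,"rz":0},{"dx":0,"dy":0,"dz":-0.22,"rx":0,"ry":0,"rz":0}]'

```text
time: 36.48
position: [0.4316, -0.3035, 0.2744]
tool_rot: [0.998, -0.064, 0.001, 0.001]
ft_force: [-0.1, -0.8, -0.5]
grip_width: 0.0452
```

```bash
python3 - <<'E'
from h import *
st(); go(.5,.15,.32,-7)
E
```

```text
t 36.48 p [ 0.4316 -0.3035  0.2744] q [ 9.979e-01 -6.410e-02  8.000e-04  9.000e-04] F [-0.1 -0.8 -0.5] w 0.0452
d(mm) [   9.9 -458.5  -46.3] r [ 0.1 -0.1 -0.3]
```

Request:
step_arm --targets '[{"dx":0.002,"dy":-0.06,"dz":-0.01,"rx":0,"ry":0,"rz":0},{"dx":0.004,"dy":-0.12,"dz":-0.02,"rx":0,"ry":0,"rz":0},{"dx":0.006,"dy":-0.18,"dz":-0.03,"rx":0,"ry":0,"rz":0},{"dx":0.008,"dy":-0.24,"dz":-0.04,"rx":0,"ry":0,"rz":0},{"dx":0.01,"dy":-0.3,"dz":-0.046,"rx":0,"ry":0,"rz":0}]' --gripper 0.9

```text
time: 37.1
position: [0.4798, -0.0053, 0.3209]
tool_rot: [0.998, -0.064, 0.002, 0.001]
ft_force: [-0.4, -0.9, -0.4]
grip_width: 0.0777
```

```bash
python3 - <<'E'
from h import *
c=snap('top','t14');s=snap('scene','s14'); tray(c)
cv2.imwrite('pics/t14z.png',cv2.resize(c['img'][110:290,90:390],None,fx=2.6,fy=2.6))
cv2.imwrite('pics/s14z.png',cv2.resize(s['img'][120:320,200:380],None,fx=3,fy=3)); st()
E
```

```text
tray [ 0.4026 -0.3033] [-7.  -7.1 -7.5 -7.1] [0.1622 0.2112 0.1622 0.2126]
t 37.2 p [ 0.4796 -0.0018  0.321 ] q [ 9.982e-01 -6.030e-02  1.600e-03 -2.000e-04] F [-0.4 -0.1 -0.2] w 0.0781
```

View pics/t14z.png

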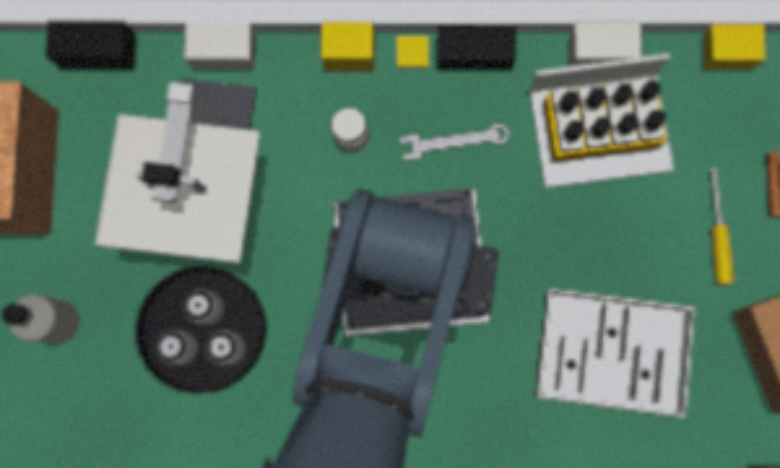

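View pics/s14z.png

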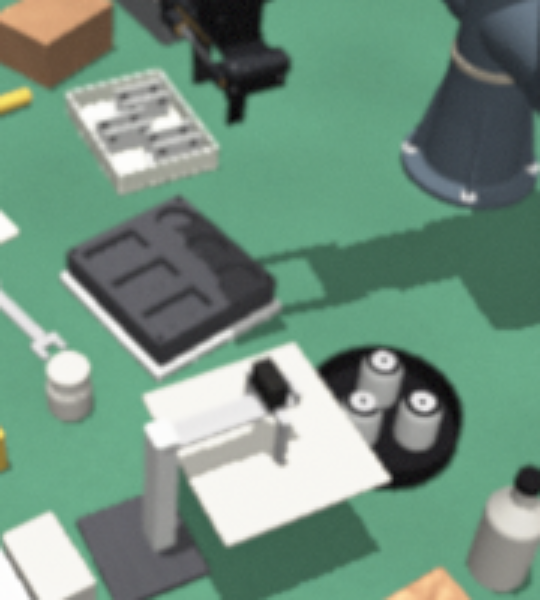

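```bash
python3 - <<'E'
from h import *
s=load('s14'); c=load('t14')
for n,p in dict(L=(67,262),B=(160,362),R=(276,283),T=(181,196)).items(): print(n,np.round(onz(s,(200+p[0]/3-.33,120+p[1]/3-.33),.06),4))
a=np.radians(6); 
for sx in(1,-1):
  for sy in(1,-1): print(np.round(tpos((.5385,.0017),6,sx*.095,sy*.102),4), np.round((proj(s,[*tpos((.5385,.0017),6,sx*.095,sy*.102),.06])[0]-[200,120])*3,0), np.round(proj(s,[*tpos((.5385,.0017),6,sx*.095,sy*.102),.06])[0],1))
im=cv2.resize(s['img'][175:255,215:300],None,fx=8,fy=7,interpolation=cv2.INTER_CUBIC)
cv2.imwrite('pics/d.png',im)
t0=load('top0'); im=cv2.resize(t0['img'][150:220,120:200],None,fx=8,fy=8,interpolation=cv2.INTER_CUBIC); cv2.imwrite('pics/cv.png',im)
im=cv2.resize(s['img'][230:310,240:340],None,fx=7,fy=7,interpolation=cv2.INTER_CUBIC); cv2.imwrite('pics/cs.png',im)
E
```

```text
L [[ 0.6558 -0.0684  0.06  ]]
B [[0.6406 0.1375 0.06  ]]
R [[0.4439 0.1013 0.06  ]]
T [[ 0.4593 -0.1021  0.06  ]]
[0.6223 0.1131] [161. 342.] [253.8 234. ]
[ 0.6436 -0.0898] [ 66. 248.] [222.1 202.6]
[0.4334 0.0932] [278. 275.] [292.7 211.7]
[ 0.4547 -0.1097] [180. 191.] [260.  183.6]
```

View pics/cv.png

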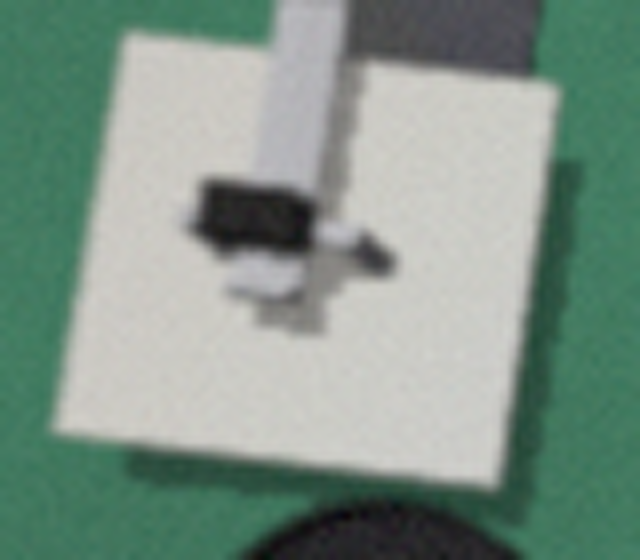

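View pics/cs.png

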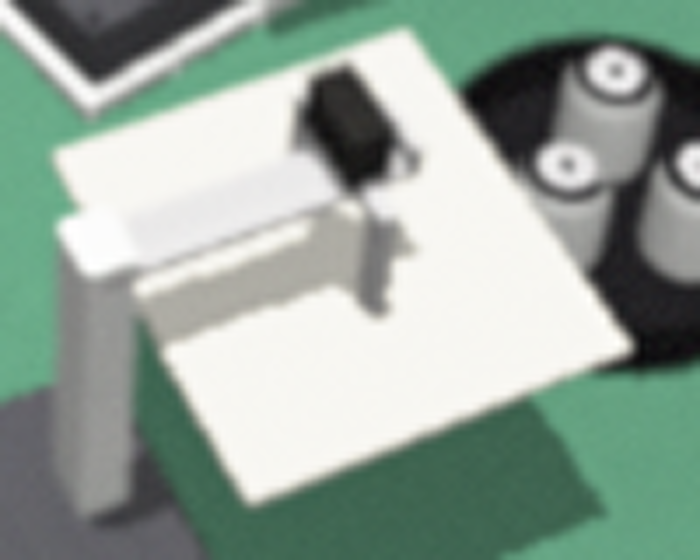

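View pics/d.png

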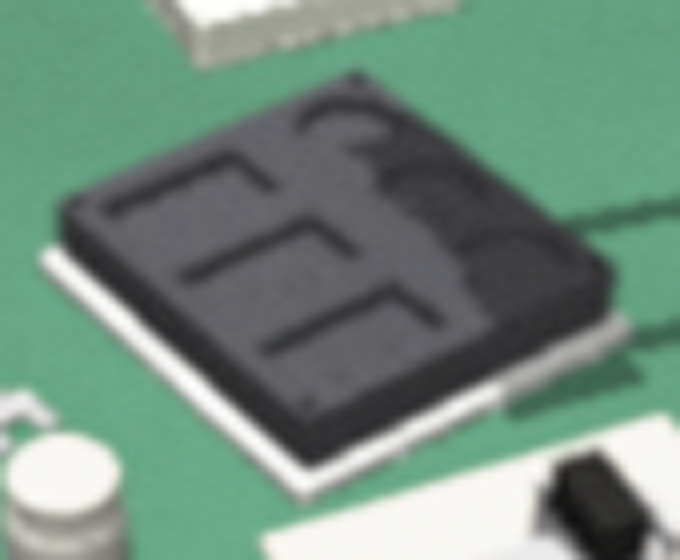

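```bash
python3 - <<'E'
from h import *
s=load('s14'); t=load('top0')
def f(c,pts,off,sc,z):
    uv=[(off[0]+(p[0]+.5)/sc[0]-.5,off[1]+(p[1]+.5)/sc[1]-.5) for p in pts]
    w=onz(c,uv,z)[:,:2]; print(np.round(w,4).tolist(),'ctr',np.round(w.mean(0),4)); 
    for i in range(4): e=w[(i+1)%4]-w[i]; print('   len',round(np.linalg.norm(e),4),'ang',round((np.degrees(np.arctan2(e[1],e[0]))+45)%90-45,2))
print('die scene');f(s,[(65,200),(303,412),(612,268),(358,75)],(215,175),(8,7),.06)
print('cover top');f(t,[(122,33),(562,88),(500,490),(52,433)],(120,150),(8,8),.13)
print('cover scene');f(s,[(55,152),(408,28),(634,345),(250,503)],(240,230),(7,7),.13)
# grip block top in top view
print('grip top(top view)'); f(t,[(205,180),(312,195),(306,243),(198,232)],(120,150),(8,8),.235)
print('grip top(scene)'); f(s,[(305,82),(348,68),(392,132),(352,148)],(240,230),(7,7),.235)
# lip end of hook in the top image: tip of light block under grip
print(onz(t,(120+265/8,150+285/8),.204))
E
```

```text
die scene
[[0.6433, -0.086], [0.6251, 0.1084], [0.4423, 0.0951], [0.4627, -0.1021]] ctr [0.5433 0.0039]
   len 0.1952 ang 5.34
   len 0.1833 ang 4.18
   len 0.1982 ang 5.91
   len 0.1813 ang 5.09
cover top
[[0.736, 0.4216], [0.7103, 0.2156], [0.5214, 0.2382], [0.5472, 0.4434]] ctr [0.6287 0.3297]
   len 0.2076 ang -7.11
   len 0.1903 ang -6.81
   len 0.2069 ang -7.17
   len 0.1901 ang -6.57
cover scene
[[0.7129, 0.2181], [0.5248, 0.2407], [0.5491, 0.4437], [0.7395, 0.4216]] ctr [0.6316 0.331 ]
   len 0.1894 ang -6.85
   len 0.2045 ang -6.83
   len 0.1917 ang -6.65
   len 0.2052 ang -7.45
grip top(top view)
[[0.6419, 0.348], [0.6355, 0.3021], [0.6145, 0.3037], [0.6192, 0.3498]] ctr [0.6278 0.3259]
   len 0.0464 ang -7.95
   len 0.021 ang -4.49
   len 0.0464 ang -5.75
   len 0.0228 ang -4.7
grip top(scene)
[[0.6448, 0.3125], [0.6243, 0.3156], [0.6288, 0.3543], [0.6484, 0.3526]] ctr [0.6366 0.3337]
   len 0.0208 ang -8.57
   len 0.039 ang -6.7
   len 0.0197 ang -4.96
   len 0.0403 ang -5.18
[[0.60062181 0.3273728  0.204     ]]
```

The die is empty. All caps are in the tub and all channels in the tray. In the top view the cover centre is about (0.629,0.330) with yaw -7°, and in the scene view it is (0.632,0.331). I'll go to the cover grip.

```bash
python3 - <<'E'
from h import *
st(); go(.6295,.3295,.30,-7)
E
```

```text
t 37.2 p [ 0.4796 -0.0018  0.321 ] q [ 9.982e-01 -6.030e-02  1.600e-03 -2.000e-04] F [-0.4 -0.1 -0.2] w 0.0781
d(mm) [ 108.8 -346.9   21.5] r [-0.  -0.2  0.1]
```

Request:
step_arm --targets '[{"dx":0.018,"dy":-0.058,"dz":0.0,"rx":0,"ry":0,"rz":0},{"dx":0.036,"dy":-0.116,"dz":0.0,"rx":0,"ry":0,"rz":0},{"dx":0.054,"dy":-0.174,"dz":0.0,"rx":0,"ry":0,"rz":0},{"dx":0.072,"dy":-0.232,"dz":0.0,"rx":0,"ry":0,"rz":0},{"dx":0.09,"dy":-0.288,"dz":0.0,"rx":0,"ry":0,"rz":0}]' --gripper 0.85

```text
time: 37.83
position: [0.6044, 0.2741, 0.3213]
tool_rot: [0.998, -0.06, 0.002, 0.0]
ft_force: [0.9, -1.0, -0.7]
grip_width: 0.0738
```

```bash
python3 - <<'E'
from h import *
st(); go(.6295,.3295,.265,-7)
E
```

```text
t 37.83 p [0.6044 0.2741 0.3213] q [ 9.982e-01 -6.050e-02  1.500e-03  2.000e-04] F [ 0.9 -1.  -0.7] w 0.0738
d(mm) [ 18.1 -58.   56.3] r [ 0.  -0.2  0.1]
```

Request:
step_arm --targets '[{"dx":0.012,"dy":-0.038,"dz":0.0,"rx":0,"ry":0,"rz":0},{"dx":0.018,"dy":-0.057,"dz":0.015,"rx":0,"ry":-0.2,"rz":0},{"dx":0.018,"dy":-0.058,"dz":0.04,"rx":0,"ry":-0.2,"rz":0},{"dx":0.018,"dy":-0.058,"dz":0.05,"rx":0,"ry":-0.2,"rz":0},{"dx":0.018,"dy":-0.058,"dz":0.05,"rx":0,"ry":-0.2,"rz":0}]'

```text
time: 38.45
position: [0.6288, 0.328, 0.2699]
tool_rot: [0.998, -0.061, -0.002, 0.001]
ft_force: [-0.4, -0.2, 0.3]
grip_width: 0.0736
```

```bash
python3 - <<'E'
from h import *
s=snap('scene','s15');st(); go(.6295,.3295,.2225,-7)
cv2.imwrite('pics/s15z.png',cv2.resize(s['img'][190:310,220:340],None,fx=5,fy=5))
E
```

```text
t 38.5 p [0.6295 0.3284 0.2713] q [ 9.981e-01 -6.110e-02 -5.000e-04  3.000e-04] F [ 0.4 -0.2 -0.8] w 0.0741
d(mm) [-0.  -1.1 48.8] r [ 0.   0.1 -0. ]
```

View pics/s15z.png

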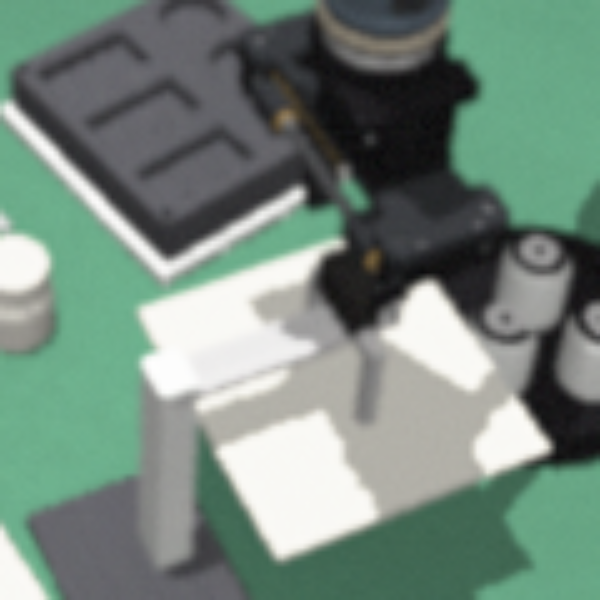

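The fingers straddle the grip block at crop (350,290). Descending.

Request:
step_arm --targets '[{"dx":0,"dy":-0.001,"dz":0.015,"rx":0,"ry":0,"rz":0},{"dx":0,"dy":-0.001,"dz":0.03,"rx":0,"ry":0,"rz":0},{"dx":0,"dy":-0.001,"dz":0.043,"rx":0,"ry":0,"rz":0},{"dx":0,"dy":-0.001,"dz":0.048,"rx":0,"ry":0,"rz":0},{"dx":0,"dy":-0.001,"dz":0.048,"rx":0,"ry":0,"rz":0}]'

```text
time: 39.12
position: [0.6293, 0.3293, 0.2226]
tool_rot: [0.998, -0.061, -0.001, 0.001]
ft_force: [0.3, -0.6, -0.7]
grip_width: 0.0739
```

Request:
step_arm --targets '[{"dx":0,"dy":0,"dz":0,"rx":0,"ry":0,"rz":0},{"dx":0,"dy":0,"dz":0,"rx":0,"ry":0,"rz":0},{"dx":0,"dy":0,"dz":0,"rx":0,"ry":0,"rz":0},{"dx":0,"dy":0,"dz":0,"rx":0,"ry":0,"rz":0},{"dx":0,"dy":0,"dz":0,"rx":0,"ry":0,"rz":0}]' --gripper 0 --force 50

```text
time: 39.75
position: [0.6295, 0.3296, 0.2229]
tool_rot: [0.998, -0.061, -0.001, 0.0]
ft_force: [-0.2, 1.5, 1.6]
grip_width: 0.0438
```

Request:
step_arm --targets '[{"dx":0,"dy":0,"dz":-0.008,"rx":0,"ry":0,"rz":0},{"dx":0,"dy":0,"dz":-0.016,"rx":0,"ry":0,"rz":0},{"dx":0,"dy":0,"dz":-0.024,"rx":0,"ry":0,"rz":0},{"dx":0,"dy":0,"dz":-0.03,"rx":0,"ry":0,"rz":0},{"dx":0,"dy":0,"dz":-0.032,"rx":0,"ry":0,"rz":0}]'

```text
time: 40.38
position: [0.6298, 0.3297, 0.2557]
tool_rot: [0.998, -0.061, -0.0, -0.0]
ft_force: [-0.1, -0.4, -3.1]
grip_width: 0.0438
```

```bash
python3 - <<'E'
from h import *
s=snap('scene','s16');st()
cv2.imwrite('pics/s16z.png',cv2.resize(s['img'][170:310,220:340],None,fx=4,fy=4))
E
```

```text
t 40.42 p [0.6297 0.3297 0.2556] q [ 9.981e-01 -6.100e-02 -3.000e-04  0.000e+00] F [-1.7 -0.1 -3.7] w 0.0437
```

View pics/s16z.png

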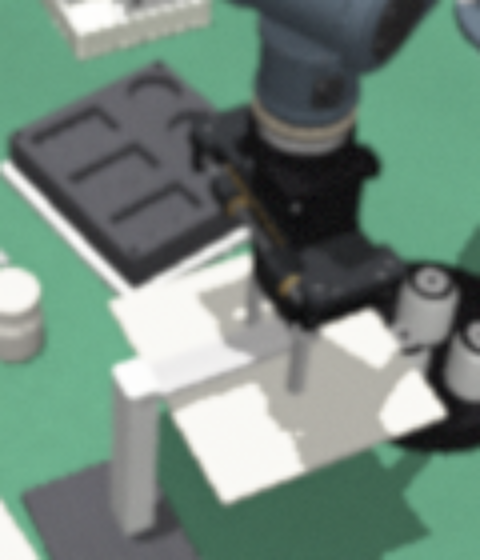

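The cover is lifted 33 mm, so the bar is clear of the lip. I'll draw it along the hook's -x.

Request:
step_arm --targets '[{"dx":-0.015,"dy":0,"dz":-0.002,"rx":0,"ry":0,"rz":0},{"dx":-0.035,"dy":0,"dz":-0.002,"rx":0,"ry":0,"rz":0},{"dx":-0.06,"dy":0,"dz":-0.002,"rx":0,"ry":0,"rz":0},{"dx":-0.085,"dy":0,"dz":-0.002,"rx":0,"ry":0,"rz":0},{"dx":-0.105,"dy":0,"dz":-0.002,"rx":0,"ry":0,"rz":0}]'

```text
time: 41.05
position: [0.5229, 0.3426, 0.2576]
tool_rot: [0.998, -0.061, -0.001, 0.0]
ft_force: [0.4, 0.4, -3.1]
grip_width: 0.0437
```

Request:
step_arm --targets '[{"dx":-0.015,"dy":0,"dz":0,"rx":0,"ry":0,"rz":0},{"dx":-0.03,"dy":0,"dz":0,"rx":0,"ry":0,"rz":0},{"dx":-0.045,"dy":0,"dz":0,"rx":0,"ry":0,"rz":0},{"dx":-0.052,"dy":0,"dz":0,"rx":0,"ry":0,"rz":0},{"dx":-0.052,"dy":0,"dz":0,"rx":0,"ry":0,"rz":0}]'

```text
time: 41.68
position: [0.471, 0.349, 0.2578]
tool_rot: [0.998, -0.061, -0.001, 0.0]
ft_force: [0.7, -0.8, -4.1]
grip_width: 0.044
```

```bash
python3 - <<'E'
from h import *
s=snap('scene','s17');c=snap('top','t17');st();go(.5385,.0017,.24,6)
cv2.imwrite('pics/s17z.png',cv2.resize(s['img'][150:320,210:370],None,fx=3.5,fy=3.5))
cv2.imwrite('pics/t17z.png',cv2.resize(c['img'][120:280,70:370],None,fx=2.6,fy=2.6))
E
```

```text
t 41.77 p [0.472  0.349  0.2578] q [ 9.981e-01 -6.080e-02 -6.000e-04  1.000e-04] F [-0.1  0.4 -2.4] w 0.0435
d(mm) [108.2 336.6  17.8] r [  0.    0.1 -13. ]
```

View pics/s17z.png

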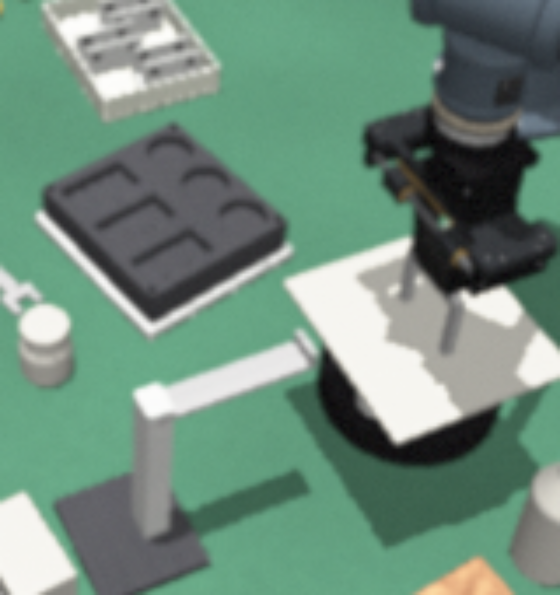

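View pics/t17z.png

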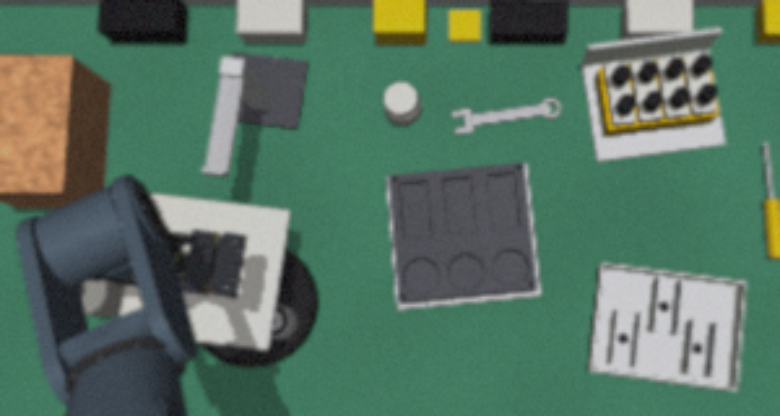

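The cover is off the hook and the die is in full view. I'll measure the die's top face accurately now.

```bash
python3 - <<'E'
from h import *
c=load('t17'); hsv=cv2.cvtColor(c['img'],cv2.COLOR_BGR2HSV); H,S,V=cv2.split(hsv); green=(S>70)&(H>60)&(H<95)
def show(n,r): print(n,np.round(r[0],4),np.round(r[1],2),np.round(r[2],4))
k=blob((V<125)&~green,(248,215)); 
show('dark z60',quad(onz(c,k,.06)[:,:2]))
k=blob(~green,(248,215)); show('base z15',quad(onz(c,k,.015)[:,:2]))
cv2.imwrite('pics/die17.png',cv2.resize(c['img'][178:242,215:285],None,fx=9,fy=9,interpolation=cv2.INTER_CUBIC))
s=load('s17');cv2.imwrite('pics/dies17.png',cv2.resize(s['img'][178:250,215:300],None,fx=8,fy=8,interpolation=cv2.INTER_CUBIC))
E
```

```text
dark z60 [0.5377 0.0024] [5.44 5.5  5.56 5.65] [0.1966 0.1883 0.1971 0.1879]
base z15 [0.5381 0.0015] [5.94 5.94 6.01 5.54] [0.2213 0.2052 0.2198 0.2049]
```

View pics/die17.png

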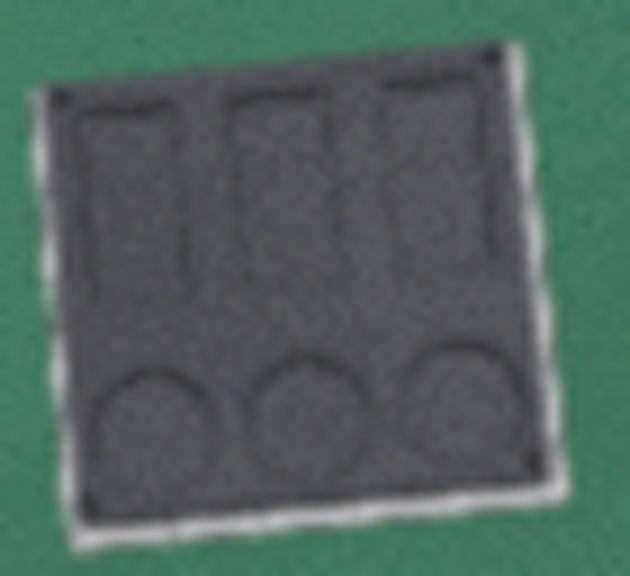

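View pics/dies17.png

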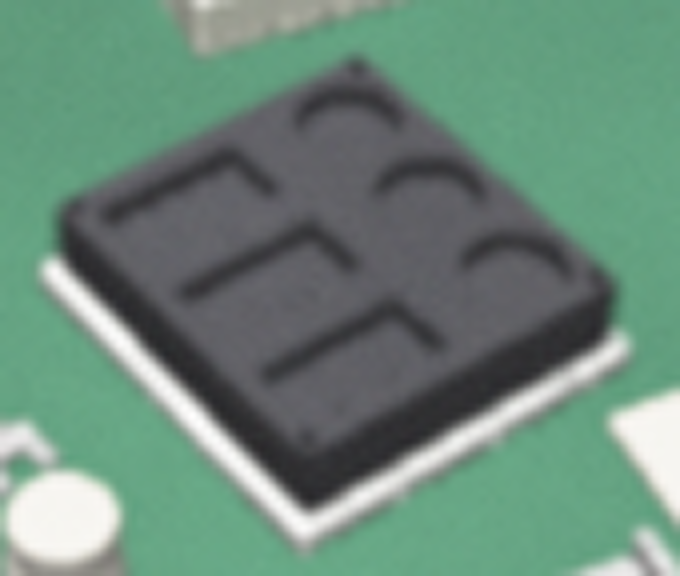

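```bash
python3 - <<'E'
from h import *
def f(c,pts,off,sc,z):
    uv=[(off[0]+(p[0]+.5)/sc-.5,off[1]+(p[1]+.5)/sc-.5) for p in pts]
    w=onz(c,uv,z)[:,:2]; print(np.round(w,4).tolist(),'ctr',np.round(w.mean(0),4)); 
    for i in range(4): e=w[(i+1)%4]-w[i]; print('   len',round(np.linalg.norm(e),4),'ang',round((np.degrees(np.arctan2(e[1],e[0]))+45)%90-45,2))
f(load('t17'),[(62,97),(493,58),(535,470),(88,505)],(215,178),9,.06)
f(load('s17'),[(77,210),(307,435),(597,272),(356,65)],(215,178),8,.06)
E
```

```text
[[0.618, 0.1022], [0.6356, -0.0837], [0.4581, -0.1008], [0.4427, 0.0882]] ctr [0.5386 0.0015]
   len 0.1867 ang 5.4
   len 0.1783 ang 5.49
   len 0.1896 ang 4.64
   len 0.1758 ang 4.57
[[0.64, -0.0797], [0.6198, 0.1032], [0.4445, 0.0856], [0.4649, -0.1005]] ctr [0.5423 0.0022]
   len 0.1839 ang 6.32
   len 0.1762 ang 5.71
   len 0.1872 ang 6.27
   len 0.1763 ang 6.78
```

Request:
step_arm --targets '[{"dx":0.015,"dy":0.05,"dz":0,"rx":0,"ry":0,"rz":-2},{"dx":0.031,"dy":0.1,"dz":0,"rx":0,"ry":0,"rz":-4},{"dx":0.047,"dy":0.15,"dz":0,"rx":0,"ry":0,"rz":-7},{"dx":0.063,"dy":0.2,"dz":0,"rx":0,"ry":0,"rz":-10},{"dx":0.079,"dy":0.25,"dz":0,"rx":0,"ry":0,"rz":-12.8}]'

```text
time: 42.4
position: [0.5212, 0.0891, 0.258]
tool_rot: [0.999, 0.051, 0.0, 0.0]
ft_force: [0.7, -0.2, -3.5]
grip_width: 0.0437
```

```bash
python3 - <<'E'
from h import *
st();go(.5397,.0017,.19,5.8)
E
```

```text
t 42.4 p [0.5212 0.0891 0.258 ] q [9.987e-01 5.140e-02 1.000e-04 2.000e-04] F [ 0.7 -0.2 -3.5] w 0.0437
d(mm) [ 9.4 88.8 68. ] r [ 0.  -0.   0.1]
```

Request:
step_arm --targets '[{"dx":0.004,"dy":0.04,"dz":0.0,"rx":0,"ry":0,"rz":0},{"dx":0.008,"dy":0.075,"dz":0.01,"rx":0,"ry":0,"rz":0},{"dx":0.0095,"dy":0.088,"dz":0.035,"rx":0,"ry":0,"rz":0.1},{"dx":0.0095,"dy":0.089,"dz":0.06,"rx":0,"ry":0,"rz":0.1},{"dx":0.0095,"dy":0.089,"dz":0.068,"rx":0,"ry":0,"rz":0.1}]'

```text
time: 43.02
position: [0.5394, 0.0009, 0.1886]
tool_rot: [0.999, 0.05, -0.001, -0.0]
ft_force: [0.3, 1.3, -3.5]
grip_width: 0.0435
```

Request:
step_arm --targets '[{"dx":0,"dy":0,"dz":0,"rx":0,"ry":0,"rz":0},{"dx":0,"dy":0,"dz":0,"rx":0,"ry":0,"rz":0},{"dx":0,"dy":0,"dz":0,"rx":0,"ry":0,"rz":0},{"dx":0,"dy":0,"dz":0,"rx":0,"ry":0,"rz":0},{"dx":0,"dy":0,"dz":0,"rx":0,"ry":0,"rz":0}]'

```text
time: 43.65
position: [0.5395, 0.001, 0.1889]
tool_rot: [0.999, 0.05, -0.001, -0.0]
ft_force: [0.4, -0.5, -2.8]
grip_width: 0.0438
```

```bash
python3 - <<'E'
from h import *
s=snap('scene','s18');c=snap('top','t18');st();go(.5397,.0017,.16,5.8)
cv2.imwrite('pics/s18z.png',cv2.resize(s['img'][165:255,205:305],None,fx=7,fy=6.5,interpolation=cv2.INTER_CUBIC))
cv2.imwrite('pics/t18z.png',cv2.resize(c['img'][175:245,205:295],None,fx=8,fy=8,interpolation=cv2.INTER_CUBIC))
E
```

```text
t 43.75 p [0.5394 0.0009 0.1888] q [ 9.988e-01  4.990e-02 -1.100e-03 -1.000e-04] F [ 0.1  0.1 -3.6] w 0.0432
d(mm) [ 0.4 -0.7 28.8] r [-0.   0.1 -0.1]
```

View pics/s18z.png

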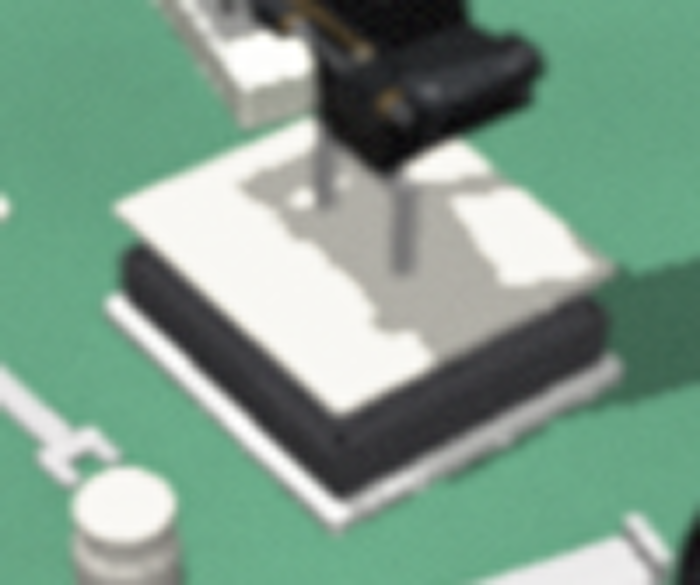

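View pics/t18z.png

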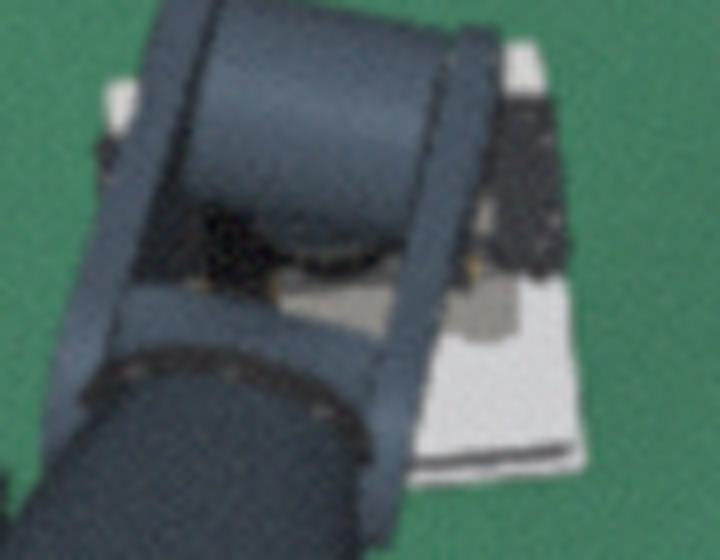

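```bash
python3 - <<'E'
from h import *
s=load('s18')
P=[(115,207),(342,417),(615,270)]
w=onz(s,[(205+(a+.5)/7-.5,165+(b+.5)/6.5-.5) for a,b in P],.0963)[:,:2]
print(np.round(w,4), 'ctr LR',np.round((w[0]+w[2])/2,4))
for a,b in((0,1),(1,2)): e=w[b]-w[a]; print(np.linalg.norm(e),(np.degrees(np.arctan2(e[1],e[0]))+45)%90-45)
t=load('t18'); P=[(585,472),(542,40)]
w=onz(t,[(205+(a+.5)/8-.5,175+(b+.5)/8-.5) for a,b in P],.0963)[:,:2]; print(np.round(w,4))
for d in((.5386,.0015),): print([np.round(tpos(d,5.8,x,-.102),4) for x in(-.095,.095)])
E
```

```text
[[ 0.6478 -0.0887]
 [ 0.6276  0.1182]
 [ 0.4402  0.096 ]] ctr LR [0.544  0.0036]
0.20786482817636684 5.5650130298161
0.1887345491264819 6.757129888857975
[[ 0.4416 -0.1125]
 [ 0.6456 -0.0937]]
[array([ 0.4544, -0.1096]), array([ 0.6434, -0.0904])]
```

Both views agree within about 2 mm. I'll lower to just above the die and compare the edges again.

Request:
step_arm --targets '[{"dx":0,"dy":-0.0005,"dz":0.008,"rx":0,"ry":0,"rz":0},{"dx":0,"dy":-0.0005,"dz":0.016,"rx":0,"ry":0,"rz":0},{"dx":0,"dy":-0.0005,"dz":0.022,"rx":0,"ry":0,"rz":0},{"dx":0,"dy":-0.0005,"dz":0.027,"rx":0,"ry":0,"rz":0},{"dx":0,"dy":-0.0005,"dz":0.027,"rx":0,"ry":0,"rz":0}]'

```text
time: 44.38
position: [0.539, 0.0014, 0.1611]
tool_rot: [0.999, 0.05, -0.002, -0.0]
ft_force: [-0.4, -0.3, -2.8]
grip_width: 0.0435
```

```bash
python3 - <<'E'
from h import *
s=snap('scene','s19');c=snap('top','t19');st()
cv2.imwrite('pics/s19z.png',cv2.resize(s['img'][165:255,205:305],None,fx=8,fy=6.5,interpolation=cv2.INTER_CUBIC))
cv2.imwrite('pics/t19z.png',cv2.resize(c['img'][175:245,205:295],None,fx=8,fy=8,interpolation=cv2.INTER_CUBIC))
E
```

```text
t 44.48 p [0.5395 0.0014 0.1618] q [ 9.988e-01  4.990e-02 -1.000e-03 -1.000e-04] F [-0.5 -0.3 -2.5] w 0.0434
```

View pics/s19z.png

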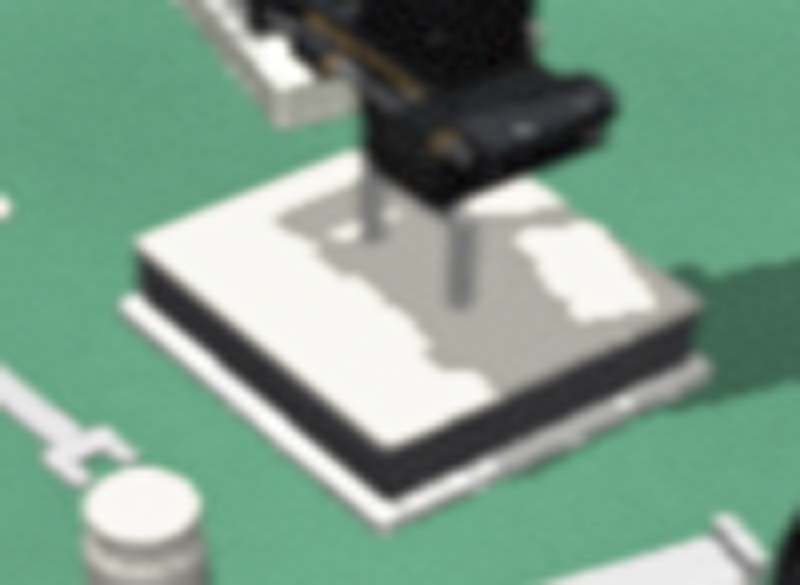

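View pics/t19z.png

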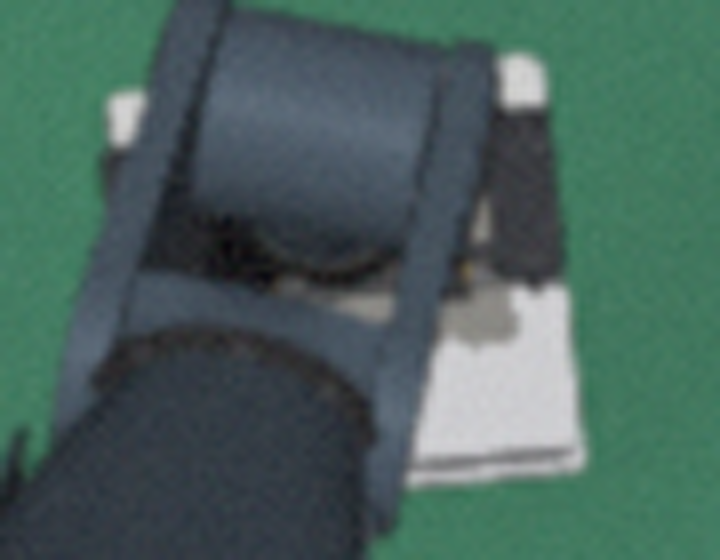

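```bash
python3 - <<'E'
from h import *
s=load('s19')
f=lambda P,z: onz(s,[(205+(a+.5)/8-.5,165+(b+.5)/6.5-.5) for a,b in P],z)[:,:2]
w=f([(135,243),(388,447),(702,300)],.0692); b=f([(141,290),(389,497),(693,360)],.015); base=f([(122,303),(387,530),(712,370)],.015)
for n,x in(('cover',w),('block foot',b),('base',base)):
    e=x[1]-x[0]; g=x[2]-x[1]; print(n,np.round(x,4).tolist(),'ctr',np.round((x[0]+x[2])/2,4),[round(np.linalg.norm(v),4) for v in(e,g)],[round((np.degrees(np.arctan2(v[1],v[0]))+45)%90-45,2) for v in(e,g)])
E
```

```text
cover [[0.6485, -0.0858], [0.6273, 0.116], [0.4374, 0.0951]] ctr [0.543  0.0047] [np.float64(0.203), np.float64(0.1911)] [np.float64(6.0), np.float64(6.28)]
block foot [[0.641, -0.0976], [0.6211, 0.1086], [0.4359, 0.0933]] ctr [ 0.5385 -0.0022] [np.float64(0.2071), np.float64(0.1859)] [np.float64(5.52), np.float64(4.72)]
base [[0.6546, -0.0925], [0.6347, 0.1289], [0.4327, 0.1048]] ctr [0.5436 0.0061] [np.float64(0.2223), np.float64(0.2034)] [np.float64(5.14), np.float64(6.79)]
```

The cover and base centres agree within 1.5 mm in the same view, so I'll set the cover down.

Request:
step_arm --targets '[{"dx":0,"dy":0,"dz":0.0015,"rx":0,"ry":0,"rz":0},{"dx":0,"dy":0,"dz":0.0025,"rx":0,"ry":0,"rz":0},{"dx":0,"dy":0,"dz":0.0035,"rx":0,"ry":0,"rz":0},{"dx":0,"dy":0,"dz":0.0042,"rx":0,"ry":0,"rz":0},{"dx":0,"dy":0,"dz":0.0042,"rx":0,"ry":0,"rz":0}]'

```text
time: 45.1
position: [0.5394, 0.0015, 0.158]
tool_rot: [0.999, 0.05, -0.001, -0.0]
ft_force: [-1.4, 0.6, 1.3]
grip_width: 0.0439
```

```bash
python3 -c "
from h import *
st()"
```

```text
t 45.1 p [0.5394 0.0015 0.158 ] q [ 9.988e-01  4.990e-02 -9.000e-04 -0.000e+00] F [-1.4  0.6  1.3] w 0.0439
```

Request:
step_arm --targets '[{"dx":0,"dy":0,"dz":0,"rx":0,"ry":0,"rz":0},{"dx":0,"dy":0,"dz":0,"rx":0,"ry":0,"rz":0},{"dx":0,"dy":0,"dz":0,"rx":0,"ry":0,"rz":0},{"dx":0,"dy":0,"dz":0,"rx":0,"ry":0,"rz":0},{"dx":0,"dy":0,"dz":-0.002,"rx":0,"ry":0,"rz":0}]' --gripper 0.75

```text
time: 45.72
position: [0.5393, 0.0014, 0.1599]
tool_rot: [0.999, 0.05, -0.001, -0.0]
ft_force: [-0.4, -1.0, -0.1]
grip_width: 0.0651
```

Request:
step_arm --targets '[{"dx":0,"dy":0,"dz":-0.015,"rx":0,"ry":0,"rz":0},{"dx":0,"dy":0,"dz":-0.04,"rx":0,"ry":0,"rz":0},{"dx":0,"dy":0,"dz":-0.08,"rx":0,"ry":0,"rz":0},{"dx":0,"dy":0,"dz":-0.12,"rx":0,"ry":0,"rz":0},{"dx":0,"dy":0,"dz":-0.15,"rx":0,"ry":0,"rz":0}]'

```text
time: 46.35
position: [0.5401, 0.0014, 0.313]
tool_rot: [0.999, 0.05, 0.001, 0.0]
ft_force: [0.4, -0.1, -0.5]
grip_width: 0.0655
```

Request:
step_arm --targets '[{"dx":-0.025,"dy":0.055,"dz":0,"rx":0,"ry":0,"rz":0},{"dx":-0.05,"dy":0.11,"dz":0,"rx":0,"ry":0,"rz":0},{"dx":-0.075,"dy":0.165,"dz":0,"rx":0,"ry":0,"rz":0},{"dx":-0.1,"dy":0.22,"dz":0,"rx":0,"ry":0,"rz":0},{"dx":-0.125,"dy":0.275,"dz":0,"rx":0,"ry":0,"rz":0}]'

```text
time: 46.98
position: [0.4424, -0.2864, 0.3145]
tool_rot: [0.999, 0.05, 0.001, 0.001]
ft_force: [0.3, -0.2, 0.2]
grip_width: 0.0653
```

```bash
python3 - <<'E'
from h import *
s=snap('scene','s20');c=snap('top','t20');st(); tub(c)
cv2.imwrite('pics/s20z.png',cv2.resize(s['img'][165:255,205:305],None,fx=8,fy=6.5,interpolation=cv2.INTER_CUBIC))
cv2.imwrite('pics/t20z.png',cv2.resize(c['img'][110:290,70:400],None,fx=2.4,fy=2.4,interpolation=cv2.INTER_CUBIC))
cv2.imwrite('pics/t20d.png',cv2.resize(c['img'][175:245,205:295],None,fx=8,fy=8,interpolation=cv2.INTER_CUBIC))
E
```

```text
t 47.08 p [ 0.4418 -0.2907  0.3143] q [0.9989 0.0465 0.0012 0.0027] F [-0.3 -0.2 -0.7] w 0.0652
tub [0.4338 0.3117] [0.1856 0.1915] 1498
```

View pics/s20z.png

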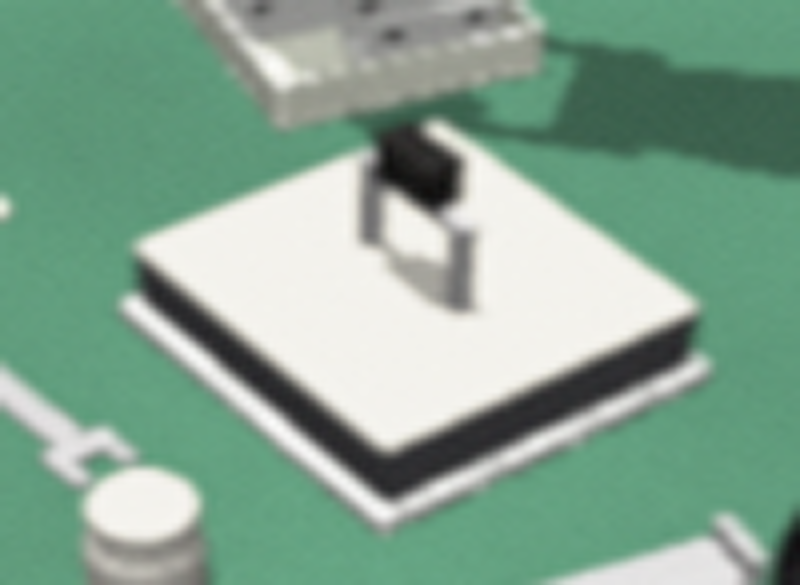

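View pics/t20z.png

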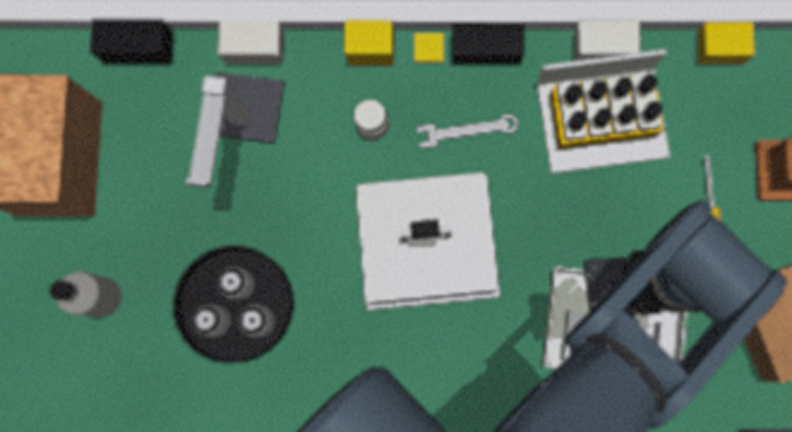

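View pics/t20d.png

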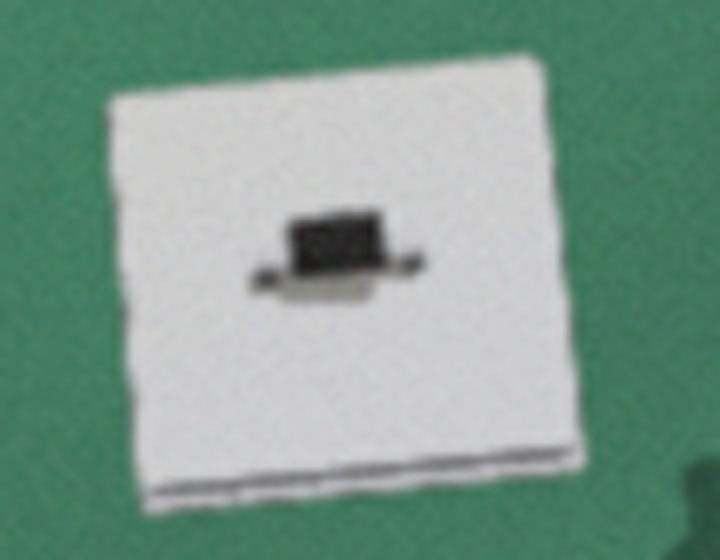

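```bash
python3 - <<'E'
from h import *
s=load('s20')
f=lambda P,z: onz(s,[(205+(a+.5)/8-.5,165+(b+.5)/6.5-.5) for a,b in P],z)[:,:2]
w=f([(133,247),(388,452),(702,307)],.065); base=f([(122,303),(387,530),(712,370)],.015)
for n,x in(('cover',w),('base',base)):
    e=x[1]-x[0]; g=x[2]-x[1]; print(n,np.round(x,4).tolist(),'ctr',np.round((x[0]+x[2])/2,4),[round(float((np.degrees(np.arctan2(v[1],v[0]))+45)%90-45),2) for v in(e,g)])
c=load('t20'); P=cloud(c); hsv=cv2.cvtColor(c['img'],cv2.COLOR_BGR2HSV)
m=(abs(P[...,0]-.5386)<.11)&(abs(P[...,1])<.12)&(hsv[...,1]<40)&(hsv[...,2]>170)
# cover top edges: far corners and dark line front
Q=P[m]; A=np.c_[Q[:,:2]-[.5386,.0015],np.ones(len(Q))]
r=np.linalg.lstsq(A,Q[:,2],rcond=None)[0]; print('plane slopes deg',np.degrees(r[:2]),'z',r[2],len(Q))
ww=onz(c,[(205+(a+.5)/8-.5,175+(b+.5)/8-.5) for a,b in[(110,97),(543,55),(573,452),(146,490)]],.065)[:,:2]; print('top cover',np.round(ww,4).tolist(),np.round(ww.mean(0),4))
E
```

```text
cover [[0.6491, -0.0872], [0.6273, 0.1161], [0.438, 0.0967]] ctr [0.5436 0.0048] [6.14, 5.85]
base [[0.6546, -0.0925], [0.6347, 0.1289], [0.4327, 0.1048]] ctr [0.5436 0.0061] [5.14, 6.79]
plane slopes deg [1.63102071 0.69431712] z 0.062373985141538746 2534
top cover [[0.6235, 0.114], [0.6447, -0.0956], [0.4529, -0.1088], [0.4343, 0.0934]] [0.5389 0.0007]
```

```bash
python3 - <<'E'
from h import *
for tag,zz in(('t20',.065),('t17',.06)):
    c=load(tag); P=cloud(c)
    a=np.radians(5.8); d=P[...,:2]-[.5386,.0015]; u=d@[np.cos(a),np.sin(a)]; v=d@[-np.sin(a),np.cos(a)]
    m=(abs(u)<.085)&(abs(v)<.09)&((abs(v)>.055)|(u<-.06)|(u>.06))&(abs(P[...,2]-zz)<.02)
    A=np.c_[u[m],v[m],np.ones(m.sum())]; r=np.linalg.lstsq(A,P[...,2][m],rcond=None)[0]; print(tag,np.degrees(r[:2]),r[2])
t=load('t20'); tray0=None
E
python3 - <<'E'
from h import *
st(); c=snap('scene','s21'); cv2.imwrite('pics/s21.png',c['img'])
E
```

```text
t20 [-0.14516962 -0.03187108] 0.06420614948257679
t17 [ 0.0138208  -0.05185375] 0.050151602021488724
t 47.08 p [ 0.4418 -0.2907  0.3143] q [0.9989 0.0465 0.0012 0.0027] F [-0.3 -0.2 -0.7] w 0.0652
```

View pics/s21.png

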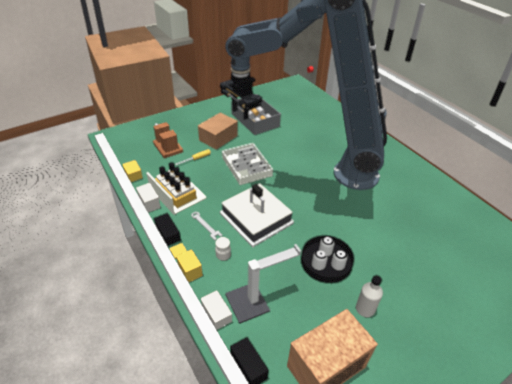

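The cover is flat (0.15° tilt) and aligned within about 1–2 mm. The parts are in the tray and tub, the bystanders look untouched, and the arm is clear. I'm handing in.

```bash
python3 -c "
from rig import robot
print(robot.hand_in())"
```

```text
the job is handed in; nothing more can be done
None
```

The job is done and handed in at about 47 s of the 210 s allowed. All three end caps stand upright in the tub, all three channel brackets are in the tray, and the cover lies flat on the empty die.

**Cover position:** in the top view the cover centre is at (0.539, 0.001) and the die centre at (0.5386, 0.0015). In the scene view the cover and the die's base plate agree within about 1.5 mm. The cover's yaw is about 6°, close to the die's 5.8°. Its tilt is about 0.15° and its top is at z ≈ 64 mm, against 65 mm nominal.

**Disturbances:** the tray stayed put through its last measurement, before the cover was moved. The tub was still within 1 mm of its starting place at the end. I noticed no grip slip. The tools, bottle, jar and carton look untouched in the last picture, and the arm stands clear.

**Checks that disagreed:**
- **Cameras:** the two views differ by about 3–4 mm in absolute x, so I used the top view for placing and compared the cover and die within each view.
- **Tilt:** a first tilt fit gave 1.6°, probably because it included the base-plate edge. Refitting inside the cover's edges gave 0.15°.
- **Contact force:** cap1 was set down with about 15 N of contact on the tub floor, and one tray measurement failed because the arm hid part of the tray.

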